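# Lock a monitor-arm foot with a linch pin

### The job

Lock the monitor arm's foot to its desk spigot: take the linch pin from its wooden rest and push it through the slot in the square sleeve and the hole of the spigot inside until its yoke is fully home against the sleeve. Then flip the sprung ring over the top of the sleeve and press it down until it snaps past the ball at the pin's tip. Find the hole by feel and push gently, never hard enough to strain the foot (keep well under 30 N), leave the other things on the desk where they are, and let go at the end.

Things in the scene. Friction and masses are not known exactly. Their poses are not given: they have to be found in the camera images.
- slot (a point): Middle of the slot in the sleeve's front face, 80 mm above the desk. x = the level direction in which the pin is pushed, through the sleeve to its back face 40 mm on; z up. Slot: 13.6 mm wide (y), 32 mm tall, through front and back walls alike. Pin home: pin_grip 22 mm before this plane.
- spigot_front (a point): The same point moved 6 mm in: there stands the front of the steel spigot, 28 mm square, with one level hole 13.6 x 13.6 mm along x. The hole's middle is at y = 0 but anywhere from 8 mm below to 8 mm above (not reported: look or feel). A nose over about 2 mm off in height is stopped at the spigot's face (ball pressed in up to 3 mm); nearer, it centres itself, sliding the spigot up or down against 10 N.
- foot: Fixed foot, spigot included; origin on the desk under the sleeve's middle, axes as slot. Steel plate 110 x 100 x 8 mm with bolts; upright aluminium sleeve 40 x 40 mm, walls 5 mm, top 102 mm above the desk; a low bar (34 mm wide, top 40 mm above the desk) runs 150 mm along +x to a black puck 52 mm across, 46 mm high.
- pin_grip (a point): Centre of the head of the loose steel linch pin (about 0.2 kg), the place to grip; at the start 46 mm above the desk. x along the pin to its tip, level; y across; z up. Head: 30 (x) x 12 (y, the width to grip) x 26 mm (z), from 14 mm behind to 16 mm ahead of this point. Held here in soft pads, the nose may hang 1 to 2 mm low.
- yoke (a point): Middle of the front face of the pin's yoke, 22 mm ahead of pin_grip on the pin's axis: the shoulder that comes to lie on the sleeve. Yoke: 84 (y) x 10 (z) x 6 mm (x). Shank ahead of it: 12 x 12 mm, 44 mm long, then to 53 mm a blunt chisel nose, 6 mm (y) x 10.4 mm (z) at its end, and in it a sprung ball 8 mm across, its end 56 mm ahead of this point; it gives 4.5 mm, 2 N per mm.
- ring (a joint): Angle of the ring about its hinge, rad: 0 = open on its stop, leaning back from the tip, 30 degrees above level; 1.05 = straight up; 2.62 = level towards the tip; 2.76 = shut on its stop, 8 degrees below level, under the ball. Swings freely and falls back or forward by its weight (35 g); from about 2.45 to 2.65 it must be pushed past the ball with roughly 5 to 10 N.
- hinge (a point): Middle of the ring's hinge line (along the pin's y), 3 mm behind yoke, on the pin's axis. The ring is a D-shaped loop of 6 mm wire: arms 38 mm either side of the middle, so 70 mm free between them, cross bar (8 mm thick) 61 mm from the hinge line. It clears the sleeve as it goes over its top.
- lug (a point): Centre of the thumb lug, a flat steel tongue in the middle of the ring's cross bar, pointing outwards: 12 mm wide (y), 7 mm thick, from 63 to 87 mm from the hinge line; this point is 76 mm from it and moves with the ring. It can be pinched across y, or pressed down on.
- rest: Plywood rest of the pin, fixed: base 105 x 50 x 10 mm, a 10 mm wide support under the head (top 33 mm above the desk), and under the shank a block 24 mm wide with a groove 14 mm wide, open above and at both ends (floor 40, rims 45 mm above the desk). Origin on the desk under yoke; x towards the tip.
- mouse: Black computer mouse, 100 x 58 x 33 mm, origin under it. Leave alone.
- notes: Green block of sticky notes, 76 x 76 x 26 mm, origin under it. Leave alone.
- carton: White and blue carton, 60 x 115 x 45 mm, origin under it. Leave alone.
- stapler: Black stapler, 130 x 34 x 48 mm, origin under it. Leave alone.
- tape: Roll of clear tape lying flat, 90 mm across, 24 mm high, origin under it. Leave alone.
- thread_cone: Cone of beige thread, 72 mm across the foot, 145 mm high, origin under it. Leave alone.
- eraser: White eraser, 55 x 22 x 12 mm, origin under it. Leave alone.
Not all that is in view belongs to the job. What is shaped like the part that bears pin_grip but green or orange is not meant.

How it is judged (in metres and radians):
On the way, in this order (a step that is already met when the one before it is completed fails the run):
1. the pin is through the sleeve and spigot with its yoke home against the sleeve (x of pin_grip in the frame of slot between -0.025 and -0.018 m and y of pin_grip in the frame of slot between -0.004 and 0.004 m and z of pin_grip in the frame of slot between -0.015 and 0.015 m and angle between the x axis of pin_grip and the x axis of slot, either way round below 0.12 rad and angle between the z axis of pin_grip and the z axis of slot, either way round below 0.2 rad), for 0.2 s.
2. the ring is snapped down past the ball, the pin still home (all of step 1 and value of joint ring above 2.68 rad), for 0.2 s.
At the end, for the whole second after the job is handed in: The pin is home: the yoke's front face within 3 mm of the sleeve's front face, the pin within 4 mm of the slot's middle sideways, within 15 mm in height and within 7 degrees of the slot's direction, its ring side up; the ring is shut below the ball (joint above 2.68 rad); the pin is released (all of step 2); the robot touches nothing.
It fails at once if the foot (sleeve or spigot) is pushed with more than 30 N (contact force between anything else and foot above 30 N).
It fails at once if another thing on the desk (mouse, notes, carton, stapler, tape, thread cone or eraser) is moved by more than 20 mm (distance of any of mouse, notes, carton, stapler, tape, thread_cone, eraser from where it was at the start of the episode above 0.02 m).
It also fails if it takes over 72 s, if anything falls off the work surface, if the arm or the gripper's body presses on something with over 40 N, if the wrist force passes 120 N, or if a joint passes its speed limit or range.

### The arm

A 7-joint arm with a two-finger parallel gripper is mounted at the origin on the work surface. World frame = base frame: x ahead of the robot, y to its left, z up, the work surface at z = 0. Lengths are in m, angles in degrees, forces in N, time in s.
With the tool pointing down it reaches from about 0.425 to 0.875 m from the base axis. Payload 4.7 kg.
Tool frame: the origin (TCP) lies midway between the tips of the shut fingers; the grasp point (between the pads) lies 19 mm behind it; z points along the fingers, x is the direction in which the jaws open and shut, and the axes are right-handed (so a half turn about z gives the same grasp; the last joint's range is limited). The gripper opens to 87 mm and grips with 3 to 60 N. Pads are 19 mm wide; open, the fingers measure 117 mm over their backs; the gripper's body (75 mm by 190 mm) begins 51 mm behind the grasp point.
Start: joints at [-73.562, 18.392, -4.016, 83.108, 1.295, 78.541, -3.26], TCP at [0.175, 0.626, 0.223] pointing down, gripper open.
Joint ranges: [-163.93, 163.93], [-17.29, 119.83], [-79.2, 71.16], [3.27, 140.29], [-89.18, 269.18], [5.43, 117.66], [-154.24, 154.24]. Speed limits (degrees/s): [147.25, 147.25, 180, 180, 180, 180, 180].

### API

Orientations are given as [roll, pitch, yaw] about the fixed x, y, z axes, in that order (R = Rz(yaw) Ry(pitch) Rx(roll)).
In Python, from cell import env gives the robot as it stands.
- The arm moves only by the tool carry_out, never from a script. Its argument "plan" is a list of rows, each an object with "grip": the closure, from 0 (fully open) to 1 (shut); "dp": the shift along the tool's x, y, z in m, a list of three; "rotation": the turn, a rotation vector about the tool's x, y, z in degrees, a list of three. In form: [{"grip": grip, "dp": [dx, dy, dz], "rotation": [wx, wy, wz]}, ...]. A call has 1 to 8 rows; each row shifts and turns the pose as measured when the row begins, along the tool's axes as they then stand; what a row does not reach is not made up. A row lasts 1/12 s, in which the tool goes at most 41.7 mm and 7.16 degrees, less where a joint would pass 70% of its speed; a pose out of reach is approached as far as the arm can. A call is refused whole if a number of a shift passes 0.0417 or a number of a turn 7.16, either way. A call with a gripper value outside its range is refused whole. The fingers move at their own pace and stop on an object; "force" is the grip in N (left out, the last holds). Time passes only in rows, so rows that do not move let the fingers close. It gives the time, the measured TCP pose, the force and the opening at its end, in the units of the state.
- env.get_obs(): the state, without advancing time (a new reading comes with each control period).
- env.read_camera(name): name is "scene" or "side" or "wrist"; returns the picture (420x560x3 uint8, red, green, blue); there is no depth.
- env.camera_params(name): a dict with "fx", "fy", "cx", "cy" (pixels), "R" (3x3) and "t" (3): a world point X has camera coordinates R X + t. Camera axes: x right, y down, z forward; pixel columns grow to the right and rows downward; lengths in m; the calibration is good to about 2 mm. A picture is of the moment at which its call begins: read the wrist's pose just before it. camera_params takes no time and is no camera call; for the wrist camera it gives the pose at the moment of the call.
- env.sign_off(): hands the job in, once; it reports no verdict.
The state is a dict: "time_s": time; "qpos": joint angles; "joint_velocities": joint speeds; "effort": joint torques, N m; "tool_pos": TCP position; "tool_rot": TCP orientation; "force": force on the tool from outside, world axes, zero at the start; "wrist_torque": the same for the moment, N m; "grip_width": finger opening in m.
Only numpy, scipy, OpenCV 4.12 (cv2) and the standard library are available. Lean on these libraries where they do the work, as an engineer would, in place of code of your own. Each camera call takes 0.05 s, during which the arm holds its last target. There are 200 camera calls.

## Working session

There is one attempt and no reset: what is moved stays moved. The work goes in short steps, Python scripts to look and compute and a tool call to move; the robot and the scene stay as the last step left them, time stands still between calls to the robot, and variables do not carry over. Pictures are saved under pics/ and viewed, about 8 in all and at most 12, crops included, and the job is handed in when it is done.

Besides the shell and the picture viewer there is one more tool, called after "Call:" in YAML: its name, and indented under it one key for each argument. carry_out: Moves the arm, as the interface text tells. Its arguments: {"type":"object","properties":{"plan":{"type":"array","items":{"type":"object","properties":{"grip":{"type":"number"},"dp":{"type":"array","items":{"type":"number"}},"rotation":{"type":"array","items":{"type":"number"}}}}},"force":{"type":"number"}},"required":["plan"]}

```bash
ls; mkdir -p pics
python3 - <<'E'
from cell import env
import cv2,numpy as np
o=env.get_obs();print(o)
ims=[]
for n in ["scene","side"]:
    im=env.read_camera(n)[:,:,::-1];cv2.imwrite(f"pics/{n}0.png",im);p=env.camera_params(n);print(n,{k:np.round(v,3).tolist() for k,v in p.items()})
E
```

```text
pics
{'time_s': 0.0, 'qpos': array([-73.5616777 ,  18.44023321,  -4.01573817,  83.17557829,
         1.29560151,  78.53982377,  -3.26316874]), 'joint_velocities': array([ 0.0718441 , -0.02721195,  0.02370582,  0.08261426, -0.05592886,
       -0.12481983, -0.05324712]), 'effort': array([ 2.70288738e-04, -4.91292393e+01, -4.03769631e-01, -3.12522697e+01,
       -6.38350379e-02,  4.39538970e-02,  1.65471906e-04]), 'tool_pos': array([0.17503178, 0.62541465, 0.22144231]), 'tool_rot': array([1.79993744e+02, 1.10357283e-01, 7.43685838e+01]), 'force': array([-0.13755529, -0.03632421, -0.69630986]), 'wrist_torque': array([-0.00310008,  0.00980886,  0.01839507]), 'grip_width': 0.0871187511200868}
scene {'fx': 516.019, 'fy': 516.019, 'cx': 284.858, 'cy': 203.359, 'R': [[-0.482, 0.876, -0.016], [0.732, 0.393, -0.556], [-0.481, -0.28, -0.831]], 't': [0.237, -0.341, 1.563]}
side {'fx': 425.187, 'fy': 425.187, 'cx': 287.843, 'cy': 206.714, 'R': [[-0.947, -0.322, -0.004], [-0.22, 0.658, -0.72], [0.234, -0.68, -0.694]], 't': [0.485, 0.18, 0.855]}
```

View pics/scene0.png

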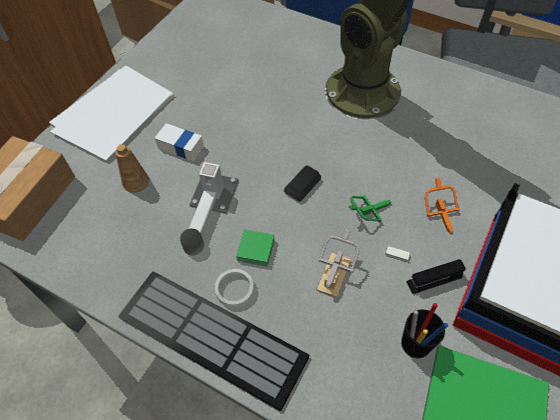

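View pics/side0.png

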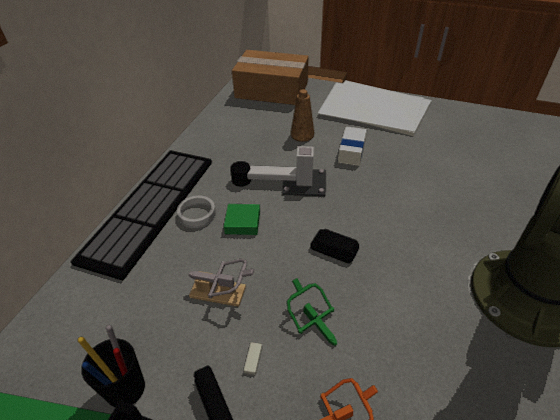

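Scene: foot sleeve top at about (208,170), puck (192,240), steel pin on the rest at about (335,265), ring open towards the robot. Side: sleeve top (305,151), puck (240,172), pin (220,285). Green and orange look-alikes are ignored. Next I enlarge the two areas.

```bash
cat > h.py <<'E'
from cell import env
import cv2,numpy as np
from scipy.spatial.transform import Rotation as Ro
def P(n): 
    p=env.camera_params(n) if isinstance(n,str) else n
    return {k:np.array(v,float) for k,v in p.items()}
def plane(n,u,v,z):
    p=P(n);d=p['R'].T@np.array([(u-p['cx'])/p['fx'],(v-p['cy'])/p['fy'],1]);c=-p['R'].T@p['t']
    return c+d*(z-c[2])/d[2]
def proj(n,X):
    p=P(n);q=p['R']@np.array(X)+p['t'];return np.array([p['fx']*q[0]/q[2]+p['cx'],p['fy']*q[1]/q[2]+p['cy']])
E
python3 - <<'E'
from h import *
a=cv2.imread('pics/scene0.png');b=cv2.imread('pics/side0.png')
def c(im,x,y,w=80,h=60): return cv2.resize(im[y:y+h,x:x+w],(400,300),interpolation=cv2.INTER_CUBIC)
cv2.imwrite('pics/c1.png',np.vstack([np.hstack([c(a,298,235),c(b,180,255)]),np.hstack([c(a,170,155,133,100),c(b,225,140,107,80)])]))
print(env.camera_params('wrist'))
for n,u,v,z in [('scene',208,170,.102),('side',305,151,.102),('scene',192,237,.046),('side',240,166,.046)]: print(n,u,v,plane(n,u,v,z))
E
```

```text
{'fx': 308.18821497891037, 'fy': 308.18821497891037, 'cx': 281.3301318920544, 'cy': 203.4858372565736, 'R': array([[ 0.27011671,  0.96282678, -0.00124541],
       [ 0.92799751, -0.26000032,  0.26687162],
       [ 0.25662734, -0.07324222, -0.96373128]]), 't': array([-0.64990617, -0.03179152,  0.3897652 ])}
scene 208 170 [ 0.5335331  -0.19116979  0.102     ]
side 305 151 [ 0.53176477 -0.19039214  0.102     ]
scene 192 237 [ 0.68809008 -0.14378613  0.046     ]
side 240 166 [ 0.69161488 -0.1495232   0.046     ]
```

View pics/c1.png

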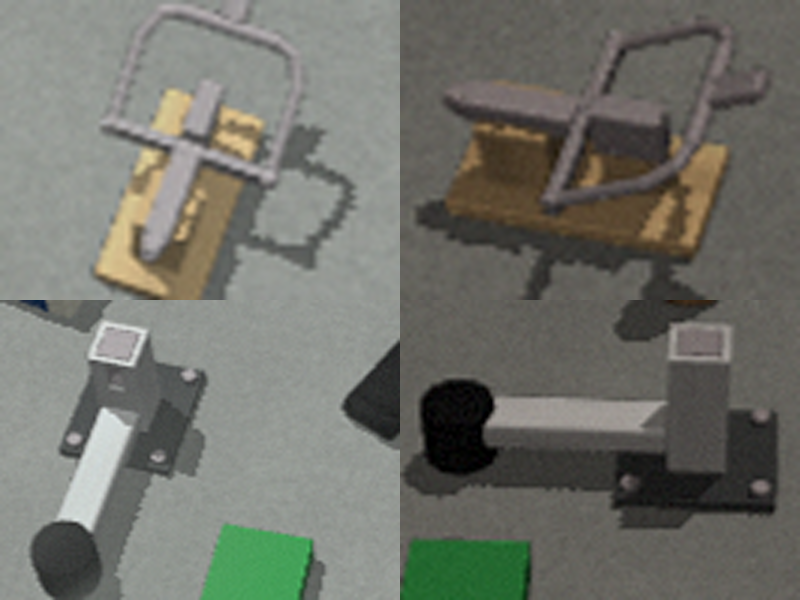

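Run:
```python
from h import *
print('wrist cam pos',-P('wrist')['R'].T@P('wrist')['t'])
for n,pts in {'scene':[('tip',328,284),('hinge',336,265),('head',340.5,254)],'side':[('tip',191,275),('hinge',217,278.5),('headback',232,281)]}.items():
    for k,u,v in pts: print(n,k,plane(n,u,v,.046 if k!='headback' else .046).round(3))
# sleeve top corners scene crop (scale 133/400), side
s=133/400
for x,y in [(97,325),(150,330),(140,366),(90,358)]: print('sc',plane('scene',170+x*s,155+(y-300)*s,.102).round(4))
s=107/400
for x,y in [(270,327),(330,327),(330,361),(268,361)]: print('si',plane('side',225+x*s,140+(y-300)*s,.102).round(4))
```

```text
wrist cam pos [0.10502856 0.64602853 0.38330378]
scene tip [0.643 0.196 0.046]
scene hinge [0.592 0.191 0.046]
scene head [0.561 0.188 0.046]
side tip [0.646 0.198 0.046]
side hinge [0.594 0.19  0.046]
side headback [0.564 0.186 0.046]
sc [ 0.5228 -0.2155  0.102 ]
sc [ 0.5064 -0.1738  0.102 ]
sc [ 0.5415 -0.1608  0.102 ]
sc [ 0.554  -0.2014  0.102 ]
si [ 0.5545 -0.1992  0.102 ]
si [ 0.517  -0.2117  0.102 ]
si [ 0.5066 -0.1763  0.102 ]
si [ 0.5445 -0.1637  0.102 ]
```

Add to h.py:
```python
def go(pos,yaw,pitch=0,rows=None):
    """print what is left to the target TCP pose, in tool axes (pitch: tilt of tool about its x, deg)"""
    o=env.get_obs();R=Ro.from_euler('xyz',o['tool_rot'],degrees=True)
    T=Ro.from_euler('xyz',[180,0,yaw],degrees=True)*Ro.from_rotvec([pitch,0,0],degrees=True)
    d=R.inv().apply(np.array(pos)-o['tool_pos']);w=(R.inv()*T).as_rotvec(degrees=True)
    n=rows or max(1,int(np.ceil(max(np.linalg.norm(d)/.0415,np.linalg.norm(w)/7.1))))
    print('t',round(o['time_s'],2),'pos',o['tool_pos'].round(4),'rot',o['tool_rot'].round(2),'F',o['force'].round(1),'w',round(o['grip_width'],4))
    print('left',d.round(4),w.round(2),'rows',n,'each',(d/n).round(4),(w/n).round(2))
```

```text
(no output)
```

Call:
carry_out:
  plan:
    - {"grip": 0.55, "dp": [-0.0205, 0.033, 0], "rotation": [0, 0, 0]}
    - {"grip": 0.55, "dp": [-0.0205, 0.033, 0], "rotation": [0, 0, 0]}
    - {"grip": 0.55, "dp": [-0.0205, 0.033, 0], "rotation": [0, 0, 0]}
    - {"grip": 0.55, "dp": [-0.0205, 0.033, 0], "rotation": [0, 0, 0]}
    - {"grip": 0.55, "dp": [-0.0205, 0.033, 0], "rotation": [0, 0, 0]}
    - {"grip": 0.55, "dp": [-0.0205, 0.033, 0], "rotation": [0, 0, 0]}
    - {"grip": 0.55, "dp": [-0.0205, 0.033, 0], "rotation": [0, 0, 0]}
    - {"grip": 0.55, "dp": [-0.0205, 0.033, 0], "rotation": [0, 0, 0]}

```text
time_s: 0.77
tool_pos: [0.3816, 0.3952, 0.2145]
tool_rot: [-179.5, 0.4, 75.7]
force: [-0.1, 0.2, -0.3]
grip_width: 0.0434
```

Call:
carry_out:
  plan:
    - {"grip": 0.55, "dp": [-0.0205, 0.033, 0], "rotation": [0, 0, 0]}
    - {"grip": 0.55, "dp": [-0.0205, 0.033, 0], "rotation": [0, 0, 0]}
    - {"grip": 0.55, "dp": [-0.0205, 0.033, 0], "rotation": [0, 0, 0]}
    - {"grip": 0.55, "dp": [-0.0205, 0.033, 0], "rotation": [0, 0, 0]}
    - {"grip": 0.55, "dp": [0, 0, 0], "rotation": [0, 0, -6]}
    - {"grip": 0.55, "dp": [0, 0, 0], "rotation": [0, 0, -6]}
    - {"grip": 0.55, "dp": [0, 0, 0], "rotation": [0, 0, -6]}
    - {"grip": 0.55, "dp": [0, 0, 0], "rotation": [0, 0, -5]}

```text
time_s: 1.43
tool_pos: [0.5007, 0.2609, 0.211]
tool_rot: [-179.3, 0.6, 98.4]
force: [-0.9, -0.2, -0.2]
grip_width: 0.0393
```

Run:
```python
from h import *
go([.574,.188,.2],97)
```

```text
t 1.43 pos [0.5007 0.2609 0.211 ] rot [-179.28    0.6    98.36] F [-0.9 -0.2 -0.2] w 0.0393
left [-0.0826  0.062   0.0111] [-0.71  0.61  1.36] rows 3 each [-0.0275  0.0207  0.0037] [-0.24  0.2   0.45]
```

Call:
carry_out:
  plan:
    - {"grip": 0.6, "dp": [-0.0275, 0.02, 0], "rotation": [-0.2, 0.2, 0.4]}
    - {"grip": 0.6, "dp": [-0.0275, 0.02, 0], "rotation": [-0.2, 0.2, 0.4]}
    - {"grip": 0.6, "dp": [-0.0275, 0.02, 0], "rotation": [-0.2, 0.2, 0.4]}
    - {"grip": 0.6, "dp": [0, 0, 0], "rotation": [0, 0, 0]}

```text
time_s: 1.77
tool_pos: [0.5721, 0.187, 0.2088]
tool_rot: [-179.7, 0.0, 97.8]
force: [-0.6, -1.5, 0.0]
grip_width: 0.035
```

Run:
```python
from h import *
go([.574,.188,.2],97)
w=P('wrist');im=env.read_camera('wrist')[:,:,::-1];cv2.imwrite('pics/w1.png',im)
np.save('w1.npy',w,allow_pickle=True)
for X in [[.5935,.1905,.046],[.646,.197,.046],[.531,-.188,.102]]: print(proj(w,X))
u,v=proj(w,[.5935,.1905,.046]).astype(int)
x0,y0=int(np.clip(u-100,0,360)),int(np.clip(v-75,0,270));print(x0,y0)
cv2.imwrite('pics/w1c.png',cv2.resize(im[y0:y0+150,x0:x0+200],(800,600),interpolation=cv2.INTER_CUBIC))
```

```text
t 1.77 pos [0.5721 0.187  0.2088] rot [-179.73    0.     97.76] F [-0.6 -1.5  0. ] w 0.035
left [0.0007 0.0021 0.0088] [-0.27  0.01  0.76] rows 1 each [0.0007 0.0021 0.0088] [-0.27  0.01  0.76]
[281.25353544 208.12787808]
[280.72121081 252.63751415]
[-163.35112216   95.62216786]
181 133
```

View pics/w1c.png

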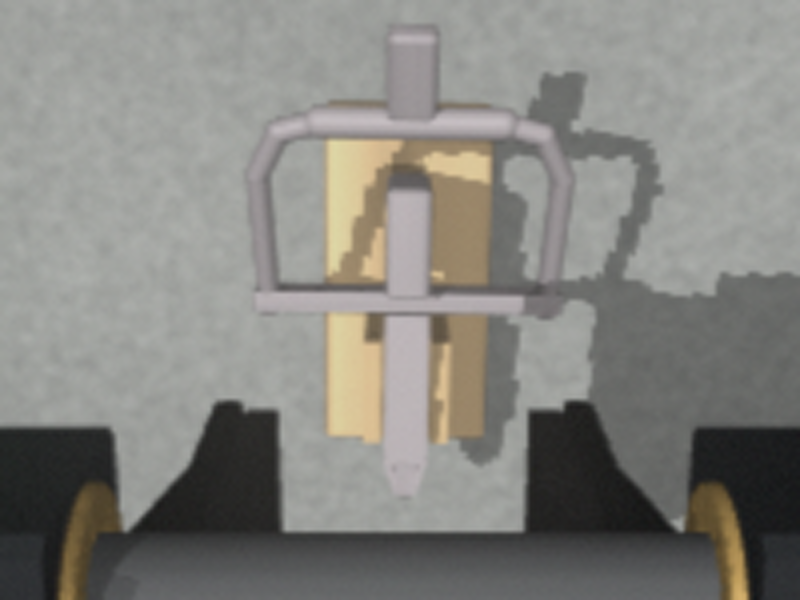

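Wrist crop (4x, offset 181,133): pin head at (408,240), yoke (407,300), tip (405,492). The pin lies straight between the finger pair, with the ring open behind.

Run:
```python
from h import *
w=np.load('w1.npy',allow_pickle=True).item()
for k,x,y,z in [('headback',408,182,.059),('headfront',407,296,.059),('yoke',407,311,.051),('yokeL',256,300,.051),('yokeR',560,302,.051),('tip',405,495,.046),('lug end',413,30,.046+.0435)]:
    print(k,plane(w,181+x/4,133+y/4,z).round(4))
```

```text
headback [0.5582 0.1875 0.059 ]
headfront [0.5884 0.1914 0.059 ]
yoke [0.5948 0.1923 0.051 ]
yokeL [0.5972 0.1515 0.051 ]
yokeR [0.5867 0.2329 0.051 ]
tip [0.6508 0.1994 0.046 ]
lug end [0.5182 0.183  0.0895]
```

Run:
```python
from h import *
go([.5728,.1893,.027],97.3)
```

```text
t 1.82 pos [0.5699 0.1903 0.2085] rot [-1.796e+02 -1.400e-01  9.792e+01] F [0.1 0.1 0.9] w 0.0348
left [-0.0018  0.004   0.1815] [-0.4  -0.14  0.62] rows 5 each [-0.0004  0.0008  0.0363] [-0.08 -0.03  0.12]
```

Call:
carry_out:
  plan:
    - {"grip": 0.7, "dp": [-0.0009, 0.0015, 0.033], "rotation": [-0.2, 0, 0.3]}
    - {"grip": 0.7, "dp": [-0.0009, 0.0015, 0.033], "rotation": [-0.2, 0, 0.3]}
    - {"grip": 0.7, "dp": [0, 0.001, 0.03], "rotation": [0, 0, 0]}
    - {"grip": 0.7, "dp": [0, 0, 0], "rotation": [0, 0, 0]}

```text
time_s: 2.15
tool_pos: [0.5743, 0.1916, 0.111]
tool_rot: [179.8, -0.3, 97.3]
force: [-1.3, -0.7, -1.7]
grip_width: 0.0264
```

Run:
```python
from h import *
go([.5728,.1893,.027],97.3)
```

```text
t 2.15 pos [0.5743 0.1916 0.111 ] rot [179.8   -0.34  97.27] F [-1.3 -0.7 -1.7] w 0.0264
left [-0.0026 -0.002   0.084 ] [ 0.2  -0.34 -0.03] rows 3 each [-0.0009 -0.0007  0.028 ] [ 0.07 -0.11 -0.01]
```

Call:
carry_out:
  plan:
    - {"grip": 0.7, "dp": [-0.001, -0.001, 0.028], "rotation": [0, -0.1, 0]}
    - {"grip": 0.7, "dp": [-0.001, -0.001, 0.028], "rotation": [0, 0, 0]}
    - {"grip": 0.7, "dp": [0, 0, 0.02], "rotation": [0, 0, 0]}
    - {"grip": 0.7, "dp": [0, 0, 0], "rotation": [0, 0, 0]}

```text
time_s: 2.48
tool_pos: [0.5719, 0.1942, 0.0359]
tool_rot: [179.8, -0.4, 97.5]
force: [-1.3, -1.1, -0.5]
grip_width: 0.0263
```

Run:
```python
from h import *
go([.5728,.1893,.027],97.3)
```

```text
t 2.48 pos [0.5719 0.1942 0.0359] rot [179.77  -0.39  97.52] F [-1.3 -1.1 -0.5] w 0.0263
left [-0.005   0.0003  0.0089] [ 0.23 -0.39  0.22] rows 1 each [-0.005   0.0003  0.0089] [ 0.23 -0.39  0.22]
```

Run:
```python
from h import *
for i in range(5):
    go([.5728,.1893,.027],97.3); im=env.read_camera('wrist')[:,:,::-1]
cv2.imwrite('pics/w2.png',im)
```

```text
t 2.48 pos [0.5719 0.1942 0.0359] rot [179.77  -0.39  97.52] F [-1.3 -1.1 -0.5] w 0.0263
left [-0.005   0.0003  0.0089] [ 0.23 -0.39  0.22] rows 1 each [-0.005   0.0003  0.0089] [ 0.23 -0.39  0.22]
t 2.53 pos [0.5732 0.1947 0.038 ] rot [179.61  -0.44  97.53] F [-0.5 -0.4  0.2] w 0.0262
left [-0.0054 -0.0011  0.011 ] [ 0.39 -0.44  0.23] rows 1 each [-0.0054 -0.0011  0.011 ] [ 0.39 -0.44  0.23]
t 2.58 pos [0.5748 0.1949 0.0398] rot [179.41  -0.48  97.51] F [-0.4 -0.5  0.1] w 0.0262
left [-0.0054 -0.0029  0.0127] [ 0.59 -0.48  0.21] rows 1 each [-0.0054 -0.0029  0.0127] [ 0.59 -0.48  0.21]
t 2.63 pos [0.5759 0.195  0.0409] rot [179.27  -0.51  97.49] F [-0.1  0.5 -0.1] w 0.026
left [-0.0054 -0.004   0.0138] [ 0.73 -0.51  0.19] rows 1 each [-0.0054 -0.004   0.0138] [ 0.73 -0.51  0.19]
t 2.68 pos [0.5765 0.1949 0.0414] rot [179.2   -0.52  97.48] F [0.3 1.5 0.2] w 0.0261
left [-0.0052 -0.0046  0.0143] [ 0.8  -0.53  0.18] rows 1 each [-0.0052 -0.0046  0.0143] [ 0.8  -0.53  0.18]
```

View pics/w2.png

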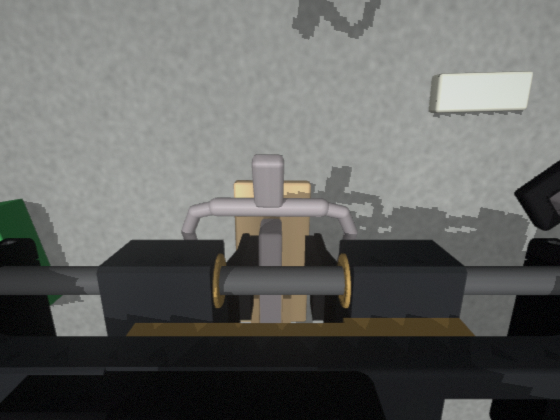

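The wrist view shows the head at column 270, left of the finger midline at about 282. That agrees with the measured 5 mm offset, and the arm drifts while settling.

Call:
carry_out:
  plan:
    - {"grip": 0.7, "dp": [-0.0045, -0.003, 0.006], "rotation": [0.4, -0.3, 0.1]}
    - {"grip": 0.7, "dp": [-0.001, -0.001, 0.005], "rotation": [0.2, -0.2, 0]}
    - {"grip": 0.7, "dp": [0, 0, 0], "rotation": [0, 0, 0]}
    - {"grip": 0.7, "dp": [0, 0, 0], "rotation": [0, 0, 0]}

```text
time_s: 3.07
tool_pos: [0.5761, 0.1892, 0.0343]
tool_rot: [179.4, -0.1, 97.3]
force: [0.9, 0.1, -0.7]
grip_width: 0.0261
```

Run:
```python
from h import *
go([.5728,.1893,.027],97.3)
```

```text
t 3.07 pos [0.5761 0.1892 0.0343] rot [ 1.7942e+02 -1.1000e-01  9.7330e+01] F [ 0.9  0.1 -0.7] w 0.0261
left [ 0.0005 -0.0034  0.0073] [ 0.58 -0.11  0.03] rows 1 each [ 0.0005 -0.0034  0.0073] [ 0.58 -0.11  0.03]
```

Call:
carry_out:
  plan:
    - {"grip": 0.7, "dp": [0.0003, -0.004, 0.007], "rotation": [0.5, -0.1, 0]}
    - {"grip": 0.7, "dp": [0, -0.001, 0.002], "rotation": [0.2, 0, 0]}
    - {"grip": 0.9, "dp": [0, 0, 0.001], "rotation": [0, 0, 0]}
    - {"grip": 1, "dp": [0, 0, 0], "rotation": [0, 0, 0]}
    - {"grip": 1, "dp": [0, 0, 0], "rotation": [0, 0, 0]}
    - {"grip": 1, "dp": [0, 0, 0], "rotation": [0, 0, 0]}
  force: 40

```text
time_s: 3.57
tool_pos: [0.5705, 0.1887, 0.0231]
tool_rot: [-179.8, 0.0, 97.3]
force: [0.5, 0.1, 0.9]
grip_width: 0.0121
```

Run:
```python
from h import *
go([.5728,.1893,.027],97.3)
```

```text
t 3.57 pos [0.5705 0.1887 0.0231] rot [-1.7977e+02  2.0000e-02  9.7320e+01] F [0.5 0.1 0.9] w 0.0121
left [ 0.0003  0.0023 -0.0039] [-0.23  0.02  0.02] rows 1 each [ 0.0003  0.0023 -0.0039] [-0.23  0.02  0.02]
```

Call:
carry_out:
  plan:
    - {"grip": 1, "dp": [0, 0, -0.015], "rotation": [0, 0, 0]}
    - {"grip": 1, "dp": [0, 0, -0.03], "rotation": [0, 0, 0]}
    - {"grip": 1, "dp": [0, 0, -0.04], "rotation": [0, 0, 0]}
    - {"grip": 1, "dp": [0, 0, -0.04], "rotation": [0, 0, 0]}
    - {"grip": 1, "dp": [-0.015, -0.01, -0.01], "rotation": [0, 0, 0]}
    - {"grip": 1, "dp": [-0.033, -0.019, 0], "rotation": [0, 0, 0]}
    - {"grip": 1, "dp": [-0.033, -0.019, 0], "rotation": [0, 0, 0]}
    - {"grip": 1, "dp": [-0.033, -0.019, 0], "rotation": [0, 0, 0]}

```text
time_s: 4.23
tool_pos: [0.5166, 0.0738, 0.1609]
tool_rot: [-179.4, -0.0, 98.3]
force: [0.4, -1.2, -0.9]
grip_width: 0.0115
```

Call:
carry_out:
  plan:
    - {"grip": 1, "dp": [-0.033, -0.019, 0], "rotation": [0, 0, 0]}
    - {"grip": 1, "dp": [-0.033, -0.019, 0], "rotation": [0, 0, 0]}
    - {"grip": 1, "dp": [-0.033, -0.019, 0], "rotation": [0, 0, 0]}
    - {"grip": 1, "dp": [-0.033, -0.019, 0], "rotation": [0, 0, 0]}
    - {"grip": 1, "dp": [-0.033, -0.019, 0], "rotation": [0, 0, 0]}
    - {"grip": 1, "dp": [-0.033, -0.019, 0], "rotation": [0, 0, 0]}
    - {"grip": 1, "dp": [-0.033, -0.019, 0], "rotation": [0, 0, 0]}
    - {"grip": 1, "dp": [0, 0, 0], "rotation": [0, 0, 0]}

```text
time_s: 4.9
tool_pos: [0.406, -0.1915, 0.1609]
tool_rot: [-179.4, -0.1, 97.8]
force: [0.0, -0.5, -1.8]
grip_width: 0.0117
```

Call:
carry_out:
  plan:
    - {"grip": 1, "dp": [0, 0, 0], "rotation": [0, 0, 7]}
    - {"grip": 1, "dp": [0, 0, 0], "rotation": [0, 0, 7]}
    - {"grip": 1, "dp": [0, 0, 0], "rotation": [0, 0, 7]}
    - {"grip": 1, "dp": [0, 0, 0], "rotation": [0, 0, 7]}
    - {"grip": 1, "dp": [0, 0, 0], "rotation": [0, 0, 7]}
    - {"grip": 1, "dp": [0, 0, 0], "rotation": [0, 0, 7]}
    - {"grip": 1, "dp": [0, 0, 0], "rotation": [0, 0, 7]}
    - {"grip": 1, "dp": [0, 0, 0], "rotation": [0, 0, 7]}

```text
time_s: 5.57
tool_pos: [0.4013, -0.1938, 0.1591]
tool_rot: [-179.3, 0.3, 40.8]
force: [-0.0, -0.3, -2.3]
grip_width: 0.0116
```

Run:
```python
from h import *
go([.365,-.312,.121],17)
```

```text
t 5.57 pos [ 0.4013 -0.1938  0.1591] rot [-179.31    0.35   40.81] F [-0.  -0.3 -2.3] w 0.0116
left [-0.1045  0.0662  0.0379] [-0.61  0.49 23.81] rows 4 each [-0.0261  0.0166  0.0095] [-0.15  0.12  5.95]
```

Call:
carry_out:
  plan:
    - {"grip": 1, "dp": [-0.026, 0.017, 0], "rotation": [0, 0, 0]}
    - {"grip": 1, "dp": [-0.026, 0.017, 0], "rotation": [0, 0, 0]}
    - {"grip": 1, "dp": [-0.026, 0.017, 0.01], "rotation": [0, 0, 0]}
    - {"grip": 1, "dp": [-0.026, 0.017, 0.01], "rotation": [0, 0, 0]}
    - {"grip": 1, "dp": [0, 0, 0], "rotation": [0, 0, 7]}
    - {"grip": 1, "dp": [0, 0, 0], "rotation": [0, 0, 7]}
    - {"grip": 1, "dp": [0, 0, 0], "rotation": [0, 0, 7]}
    - {"grip": 1, "dp": [0, 0, 0], "rotation": [0, 0, 2]}

```text
time_s: 6.23
tool_pos: [0.3636, -0.3155, 0.1362]
tool_rot: [-179.4, 0.6, 17.1]
force: [0.1, 0.8, -1.6]
grip_width: 0.0117
```

Call:
carry_out:
  plan:
    - {"grip": 1, "dp": [0, 0, 0], "rotation": [0, 7, 0]}
    - {"grip": 1, "dp": [0, 0, 0], "rotation": [0, 7, 0]}
    - {"grip": 1, "dp": [0, 0, 0], "rotation": [0, 7, 0]}
    - {"grip": 1, "dp": [0, 0, 0], "rotation": [0, 0, 0]}

```text
time_s: 6.57
tool_pos: [0.3658, -0.3141, 0.1352]
tool_rot: [-179.5, -21.0, 17.0]
force: [-1.2, -0.3, -2.7]
grip_width: 0.0117
```

Run:
```python
from h import *
for i in range(3): env.read_camera('wrist')
go([.365,-.312,.121],17)
w=P('wrist');im=env.read_camera('wrist')[:,:,::-1];w2=P('wrist');print(abs(w['t']-w2['t']).max())
np.save('w3.npy',w,allow_pickle=True);cv2.imwrite('pics/w3.png',im)
print(-w['R'].T@w['t']);print(proj(w,[.512,-.194,.08]),proj(w,[.531,-.188,.102]))
u,v=proj(w,[.515,-.193,.08]).astype(int)
x0,y0=int(np.clip(u-80,0,400)),int(np.clip(v-60,0,300));print('crop',x0,y0)
cv2.imwrite('pics/w3c.png',cv2.resize(im[y0:y0+120,x0:x0+160],(800,600),interpolation=cv2.INTER_CUBIC))
```

```text
t 6.72 pos [ 0.3702 -0.3124  0.1367] rot [-179.6   -20.73   17.45] F [ 1.   0.1 -1. ] w 0.0119
left [-0.0101 -0.0019  0.013 ] [ -0.48 -20.73   0.52] rows 3 each [-0.0034 -0.0006  0.0043] [-0.16 -6.91  0.17]
0.0005450360160719203
[ 0.29415803 -0.26030884  0.28840559]
[442.64138094 122.58867175] [483.11476573 122.63756649]
crop 365 62
```

View pics/w3c.png

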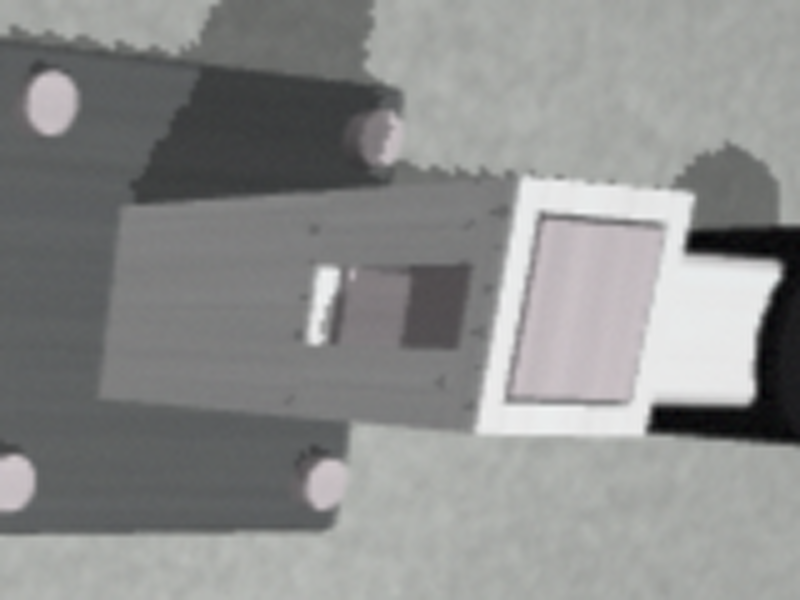

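Crop (5x, offset 365,62): sleeve top corners (518,175), (695,195), (645,435), (478,433). The slot runs from x≈306 to 466, and the dark spigot hole starts at x≈407 (its lower edge), so the hole is high in the slot. Next I fit the foot pose.

Run:
```python
from h import *
from scipy.optimize import least_squares
w=np.load('w3.npy',allow_pickle=True).item()
pts=[((518,175),(-20,20,102)),((695,195),(20,20,102)),((645,435),(20,-20,102)),((478,433),(-20,-20,102)),
((470,263),(-20,6.8,96)),((460,348),(-20,-6.8,96)),((310,265),(-20,6.8,64)),((302,345),(-20,-6.8,64)),((120,207),(-20,20,8)),((100,397),(-20,-20,8))]
def W(q,L):
    c,s=np.cos(q[2]),np.sin(q[2]);x,y,z=np.array(L)/1000
    return [q[0]+c*x-s*y,q[1]+s*x+c*y,z+q[3]]
uv=lambda a:np.array([365+a[0]/5,62+a[1]/5])
f=lambda q:np.concatenate([proj(w,W(q,L))-uv(a) for a,L in pts])
r=least_squares(lambda q:np.r_[f(q),q[3]*500],[.531,-.188,.3,0]);q=r.x
print(q[:2].round(4),np.degrees(q[2]),'dz',q[3]);print(f(q).reshape(-1,2).round(1).tolist())
for h in range(-8,9,2): print(h,((proj(w,W(q,(-14,0,80+h-6.8)))-[365,62])*5).round(), ((proj(w,W(q,(-14,0,80+h+6.8)))-[365,62])*5).round())
print('slot',W(q,(-20,0,80)))
```

```text
[ 0.5306 -0.1895] 15.252847044283277 dz -0.0001014419278651031
[[0.3, 0.1], [-0.2, -0.8], [-0.1, 0.1], [-0.7, 0.2], [0.3, 0.1], [-0.7, 0.3], [1.3, 0.3], [0.7, -0.3], [-0.2, -0.2], [-0.6, 0.2]]
-8 [341. 307.] [403. 307.]
-6 [350. 307.] [413. 307.]
-4 [359. 307.] [423. 307.]
-2 [368. 307.] [433. 308.]
0 [377. 307.] [443. 308.]
2 [387. 307.] [453. 308.]
4 [396. 307.] [463. 308.]
6 [405. 307.] [474. 308.]
8 [415. 307.] [484. 308.]
slot [np.float64(0.5112870653402384), np.float64(-0.19477302750620162), np.float64(0.0798985580721349)]
```

Run:
```python
from h import *
print('carton',plane('scene',180,145,.03),'cone',plane('scene',133,188,0),plane('side',303,138,0))
```

```text
carton [ 0.45619275 -0.34677746  0.03      ] cone [ 0.61977005 -0.39057238  0.        ] [ 0.59443184 -0.38213857  0.        ]
```

Call:
carry_out:
  plan:
    - {"grip": 1, "dp": [0, 0, 0], "rotation": [0, -7, 0]}
    - {"grip": 1, "dp": [0, 0, 0], "rotation": [0, -7, 0]}
    - {"grip": 1, "dp": [0, 0, 0], "rotation": [0, -6.5, 0]}
    - {"grip": 1, "dp": [0, 0, 0], "rotation": [0, 0, -7]}
    - {"grip": 1, "dp": [0, 0, 0], "rotation": [0, 0, -7]}
    - {"grip": 1, "dp": [0, 0, 0], "rotation": [0, 0, -7]}
    - {"grip": 1, "dp": [0, 0, 0], "rotation": [0, 0, -7]}
    - {"grip": 1, "dp": [0, 0, 0], "rotation": [0, 0, -7]}

```text
time_s: 7.43
tool_pos: [0.3844, -0.3059, 0.1379]
tool_rot: [-179.3, 1.3, 53.4]
force: [-0.2, -0.5, -2.7]
grip_width: 0.0114
```

Call:
carry_out:
  plan:
    - {"grip": 1, "dp": [0, 0, 0], "rotation": [0, 0, -7]}
    - {"grip": 1, "dp": [0, 0, 0], "rotation": [0, 0, -7]}
    - {"grip": 1, "dp": [0, 0, 0], "rotation": [0, 0, -7]}
    - {"grip": 1, "dp": [0, 0, 0], "rotation": [0, 0, -7]}
    - {"grip": 1, "dp": [0, 0, 0], "rotation": [0, 0, -7]}
    - {"grip": 1, "dp": [0, 0, 0], "rotation": [0, 0, -7]}
    - {"grip": 1, "dp": [0, 0, 0], "rotation": [0, 0, -7]}
    - {"grip": 1, "dp": [0, 0, 0], "rotation": [0, 0, 0]}

```text
time_s: 8.1
tool_pos: [0.3986, -0.2964, 0.1371]
tool_rot: [-177.9, 0.7, 103.9]
force: [-0.0, -0.3, -1.7]
grip_width: 0.0114
```

Run:
```python
from h import *
go([.4100,-.2224,.065],105.25)
```

```text
t 8.1 pos [ 0.3986 -0.2964  0.1371] rot [-177.87    0.68  103.88] F [-0.  -0.3 -1.7] w 0.0114
left [0.0699 0.0314 0.0701] [-2.13  0.65 -1.38] rows 3 each [0.0233 0.0105 0.0234] [-0.71  0.22 -0.46]
```

Call:
carry_out:
  plan:
    - {"grip": 1, "dp": [0.023, 0.009, 0.01], "rotation": [-0.7, 0.2, -0.5]}
    - {"grip": 1, "dp": [0.023, 0.008, 0.015], "rotation": [-0.7, 0.2, -0.5]}
    - {"grip": 1, "dp": [0.02, 0.006, 0.02], "rotation": [-0.7, 0.2, -0.4]}
    - {"grip": 1, "dp": [0, 0, 0.015], "rotation": [0, 0, 0]}
    - {"grip": 1, "dp": [0, 0, 0], "rotation": [0, 0, 0]}
    - {"grip": 1, "dp": [0, 0, 0], "rotation": [0, 0, 0]}

```text
time_s: 8.6
tool_pos: [0.4112, -0.2213, 0.0747]
tool_rot: [-179.9, 0.4, 104.9]
force: [0.8, -0.4, -1.3]
grip_width: 0.0116
```

Run:
```python
from h import *
go([.4100,-.2224,.065],105.25)
```

```text
t 8.6 pos [ 0.4112 -0.2213  0.0747] rot [-179.86    0.4   104.91] F [ 0.8 -0.4 -1.3] w 0.0116
left [-0.0007 -0.0014  0.0097] [-0.14  0.4  -0.34] rows 1 each [-0.0007 -0.0014  0.0097] [-0.14  0.4  -0.34]
```

Call:
carry_out:
  plan:
    - {"grip": 1, "dp": [-0.0005, -0.001, 0.008], "rotation": [-0.1, 0.3, -0.3]}
    - {"grip": 1, "dp": [0, 0, 0.001], "rotation": [0, 0, 0]}
    - {"grip": 1, "dp": [0, 0, 0], "rotation": [0, 0, 0]}
    - {"grip": 1, "dp": [0, 0, 0], "rotation": [0, 0, 0]}

```text
time_s: 8.93
tool_pos: [0.4129, -0.2238, 0.0672]
tool_rot: [180.0, 0.3, 105.1]
force: [-0.3, 0.1, -1.3]
grip_width: 0.0116
```

Run:
```python
from h import *
go([.4100,-.2224,.065],105.25)
im=env.read_camera('side')[:,:,::-1]; a=cv2.resize(im[120:195,270:370],(800,600),interpolation=cv2.INTER_CUBIC)
cv2.imwrite('pics/s4.png',a)
R=Ro.from_euler('z',15.25,degrees=True)
S=np.array([.5113,-.1948,.08])
for n,L in {'slotfront z86':(0,-.02,.006),'home grip':(-.022,0,.006),'tip now':(-.025,0,.006),'yoke now':(-.081,0,.006),'headback':(-.117,0,.006)}.items():
    print(n,((proj('side',S+R.apply(L))-[270,120])*8).round())
```

```text
t 8.93 pos [ 0.4129 -0.2238  0.0672] rot [179.96   0.26 105.05] F [-0.3  0.1 -1.3] w 0.0116
left [ 0.0021 -0.0024  0.0022] [ 0.03  0.26 -0.2 ] rows 1 each [ 0.0021 -0.0024  0.0022] [ 0.03  0.26 -0.2 ]
slotfront z86 [348. 256.]
home grip [418. 297.]
tip now [428. 297.]
yoke now [611. 303.]
headback [729. 307.]
```

View pics/s4.png

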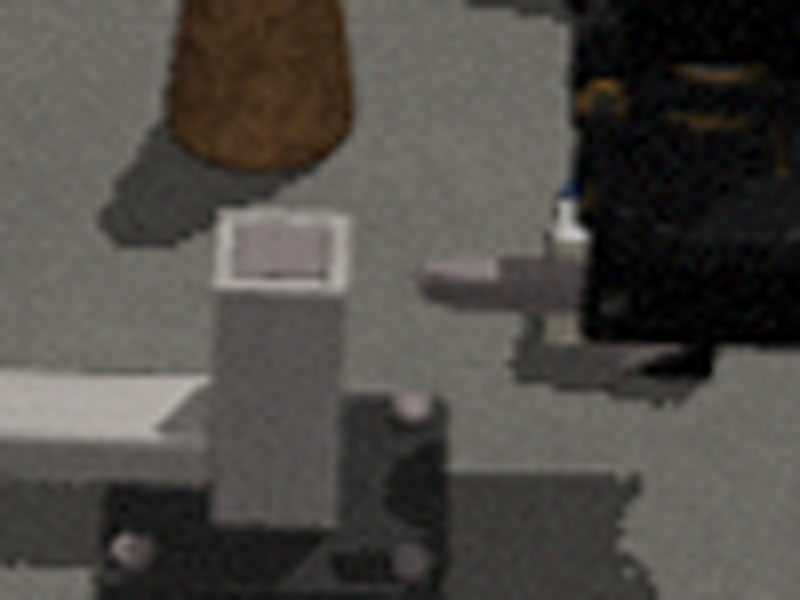

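Run:
```python
from h import *
R=Ro.from_euler('z',15.25,degrees=True);S=np.array([.5113,-.1948,.08])
c=lambda X:((proj('side',X)-[270,120])*8).round().tolist()
for L in [(0,.02,.022),(.04,.02,.022),(.04,-.02,.022),(0,-.02,.022),(0,.02,-.072)]: print(L,c(S+R.apply(L)))
o=env.get_obs();T=Ro.from_euler('xyz',o['tool_rot'],degrees=True)
for a in [.0023+.075,.0023+.022+.03]:
  for z in [-.019,-.023,-.027]:
    X=o['tool_pos']+T.apply([0,a,z]);print(a,z,X.round(4),c(X),'slot frame',R.inv().apply(X-S).round(4))
```

```text
(0, 0.02, 0.022) [347.0, 292.0]
(0.04, 0.02, 0.022) [214.0, 288.0]
(0.04, -0.02, 0.022) [220.0, 209.0]
(0, -0.02, 0.022) [350.0, 214.0]
(0, 0.02, -0.072) [336.0, 528.0]
0.0773 -0.019 [ 0.4877 -0.2038  0.0865] [428.0, 291.0] slot frame [-0.0251 -0.0024  0.0065]
0.0773 -0.023 [ 0.4877 -0.2037  0.0905] [429.0, 281.0] slot frame [-0.0251 -0.0024  0.0105]
0.0773 -0.027 [ 0.4877 -0.2037  0.0945] [430.0, 270.0] slot frame [-0.0251 -0.0024  0.0145]
0.0543 -0.019 [ 0.4655 -0.2097  0.0864] [503.0, 294.0] slot frame [-0.0481 -0.0024  0.0064]
0.0543 -0.023 [ 0.4655 -0.2097  0.0904] [504.0, 284.0] slot frame [-0.0481 -0.0023  0.0104]
0.0543 -0.027 [ 0.4655 -0.2097  0.0944] [505.0, 273.0] slot frame [-0.0481 -0.0023  0.0144]
```

Add to h.py:
```python
SR=Ro.from_euler('z',15.25,degrees=True);S=np.array([.5113,-.1948,.08])
def sl(off=(0,.0035,-.023),tgt=None):
    o=env.get_obs();T=Ro.from_euler('xyz',o['tool_rot'],degrees=True)
    p=SR.inv().apply(o['tool_pos']+T.apply(off)-S);d=(SR.inv()*T)
    w=(T.inv()*Ro.from_euler('xyz',[180,0,105.25],degrees=True)).as_rotvec(degrees=True)
    print('t',round(o['time_s'],2),'grip in slot mm',(p*1e3).round(1),'F slot',SR.inv().apply(o['force']).round(1),'rot left',w.round(2),'w',round(o['grip_width'],4))
    if tgt is not None: print('tool dp mm',T.inv().apply(SR.apply(np.array(tgt)/1e3-p)).round(4)*1e3)
```

```text
(no output)
```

Call:
carry_out:
  plan:
    - {"grip": 1, "dp": [0.002, 0, 0.003], "rotation": [0, 0.2, -0.2]}
    - {"grip": 1, "dp": [0, 0, 0], "rotation": [0, 0, 0]}
    - {"grip": 1, "dp": [0, 0, 0], "rotation": [0, 0, 0]}
    - {"grip": 1, "dp": [0, 0, 0], "rotation": [0, 0, 0]}

```text
time_s: 9.32
tool_pos: [0.4131, -0.223, 0.0652]
tool_rot: [179.8, 0.1, 105.1]
force: [0.1, 0.7, -1.7]
grip_width: 0.0117
```

Run:
```python
from h import *
sl(tgt=(-84,0,6.2))
```

```text
t 9.32 grip in slot mm [-98.7  -1.3   8.2] F slot [ 0.3  0.6 -1.7] rot left [ 0.17  0.13 -0.11] w 0.0117
tool dp mm [ 1.4 14.7  2.1]
```

Call:
carry_out:
  plan:
    - {"grip": 1, "dp": [0.0012, 0.005, 0.0018], "rotation": [0.1, 0.1, -0.1]}
    - {"grip": 1, "dp": [0.0005, 0.004, 0.0005], "rotation": [0, 0, 0]}
    - {"grip": 1, "dp": [0, 0.003, 0], "rotation": [0, 0, 0]}
    - {"grip": 1, "dp": [0, 0, 0], "rotation": [0, 0, 0]}
    - {"grip": 1, "dp": [0, 0, 0], "rotation": [0, 0, 0]}

```text
time_s: 9.73
tool_pos: [0.426, -0.2175, 0.0629]
tool_rot: [179.9, 0.0, 105.3]
force: [0.3, -0.4, -1.9]
grip_width: 0.0118
```

Run:
```python
from h import *
sl(tgt=(-72,0,6.2))
```

```text
t 9.73 grip in slot mm [-84.8   0.6   5.9] F slot [ 0.2 -0.4 -1.9] rot left [0.1  0.03 0.03] w 0.0118
tool dp mm [-0.6 12.8 -0.3]
```

Call:
carry_out:
  plan:
    - {"grip": 1, "dp": [-0.0004, 0.004, -0.0002], "rotation": [0, 0, 0]}
    - {"grip": 1, "dp": [-0.0002, 0.004, 0], "rotation": [0, 0, 0]}
    - {"grip": 1, "dp": [0, 0.003, 0], "rotation": [0, 0, 0]}
    - {"grip": 1, "dp": [0, 0, 0], "rotation": [0, 0, 0]}
    - {"grip": 1, "dp": [0, 0, 0], "rotation": [0, 0, 0]}

```text
time_s: 10.15
tool_pos: [0.4382, -0.2148, 0.0631]
tool_rot: [179.9, 0.0, 105.3]
force: [-1.1, -0.1, -2.1]
grip_width: 0.0114
```

Run:
```python
from h import *
sl(tgt=(-62,0,6.2))
```

```text
t 10.15 grip in slot mm [-72.3  -0.    6.1] F slot [-1.1  0.2 -2.1] rot left [0.09 0.04 0.05] w 0.0114
tool dp mm [ 0.  10.3 -0.1]
```

Call:
carry_out:
  plan:
    - {"grip": 1, "dp": [0, 0.0025, 0], "rotation": [0, 0, 0]}
    - {"grip": 1, "dp": [0, 0.0025, 0], "rotation": [0, 0, 0]}
    - {"grip": 1, "dp": [0, 0.0025, 0], "rotation": [0, 0, 0]}
    - {"grip": 1, "dp": [0, 0, 0], "rotation": [0, 0, 0]}

```text
time_s: 10.48
tool_pos: [0.4404, -0.2141, 0.0619]
tool_rot: [-179.5, -0.1, 105.2]
force: [-2.5, -1.4, -0.7]
grip_width: 0.0113
```

Run:
```python
from h import *
sl(tgt=(-50,0,6.2))
```

```text
t 10.48 grip in slot mm [-69.8  -0.    4.8] F slot [-2.8 -0.7 -0.7] rot left [-0.49 -0.14 -0.07] w 0.0113
tool dp mm [ 0.  19.8 -1.5]
```

Call:
carry_out:
  plan:
    - {"grip": 1, "dp": [0, -0.004, -0.001], "rotation": [-0.4, 0, 0]}
    - {"grip": 1, "dp": [0, 0, -0.0025], "rotation": [-0.1, -0.1, 0]}
    - {"grip": 1, "dp": [0, 0, 0], "rotation": [0, 0, 0]}
    - {"grip": 1, "dp": [0, 0, 0], "rotation": [0, 0, 0]}

```text
time_s: 10.82
tool_pos: [0.4372, -0.2152, 0.0658]
tool_rot: [179.8, -0.0, 105.1]
force: [0.1, 0.3, -1.5]
grip_width: 0.0115
```

Run:
```python
from h import *
sl(tgt=(-68,0,8.2))
```

```text
t 10.82 grip in slot mm [-73.5  -0.2   8.8] F slot [ 0.2  0.3 -1.5] rot left [ 0.19 -0.   -0.11] w 0.0115
tool dp mm [0.2 5.5 0.6]
```

Call:
carry_out:
  plan:
    - {"grip": 1, "dp": [0, 0.003, 0.0004], "rotation": [0.1, 0, 0]}
    - {"grip": 1, "dp": [0, 0.003, 0], "rotation": [0, 0, 0]}
    - {"grip": 1, "dp": [0, 0.0025, 0], "rotation": [0, 0, 0]}
    - {"grip": 1, "dp": [0, 0.0025, 0], "rotation": [0, 0, 0]}

```text
time_s: 11.15
tool_pos: [0.4417, -0.2141, 0.0644]
tool_rot: [-179.4, -0.2, 105.0]
force: [-8.1, -1.3, 2.3]
grip_width: 0.0114
```

Run:
```python
from h import *
sl(tgt=(-50,0,8.2))
```

```text
t 11.15 grip in slot mm [-68.5  -0.4   7.4] F slot [-8.2  0.9  2.3] rot left [-0.62 -0.18 -0.22] w 0.0114
tool dp mm [ 0.5 18.5 -1. ]
```

Run:
```python
import cv2,numpy as np
im=cv2.imread('pics/w3.png')
print(im[119:128,424:464].mean(0).round().astype(int)[:, ::-1].tolist())
```

```text
[[126, 126, 126], [125, 125, 125], [141, 141, 141], [188, 188, 188], [225, 226, 225], [215, 216, 215], [188, 189, 188], [150, 150, 150], [107, 105, 107], [104, 101, 103], [123, 119, 121], [128, 123, 125], [128, 123, 126], [128, 123, 126], [128, 123, 126], [128, 123, 126], [127, 123, 125], [128, 123, 125], [128, 123, 125], [128, 123, 125], [128, 122, 125], [122, 117, 120], [102, 98, 100], [85, 81, 83], [83, 79, 81], [83, 79, 81], [82, 79, 80], [83, 79, 81], [83, 79, 81], [83, 79, 81], [82, 79, 81], [83, 79, 81], [84, 81, 82], [93, 91, 93], [113, 111, 112], [123, 123, 123], [122, 123, 123], [122, 122, 122], [124, 124, 124], [140, 140, 140]]
```

Call:
carry_out:
  plan:
    - {"grip": 1, "dp": [0, -0.004, -0.001], "rotation": [-0.6, -0.1, -0.2]}
    - {"grip": 1, "dp": [0, 0, -0.002], "rotation": [0, 0, 0]}
    - {"grip": 1, "dp": [0, 0, 0], "rotation": [0, 0, 0]}
    - {"grip": 1, "dp": [0, 0, 0], "rotation": [0, 0, 0]}

```text
time_s: 11.48
tool_pos: [0.4383, -0.2151, 0.0673]
tool_rot: [180.0, -0.1, 105.2]
force: [-0.0, -0.8, -2.8]
grip_width: 0.0118
```

Run:
```python
from h import *
sl(tgt=(-68,0,10))
im=env.read_camera('side')[:,:,::-1]; a=cv2.resize(im[130:180,290:365],(800,533),interpolation=cv2.INTER_CUBIC)
cv2.imwrite('pics/s5.png',a)
c=lambda X:((proj('side',X)-[290,130])*800/75).round().tolist()
for x in (0,-.01,-.025): print(x,[c(S+SR.apply((x,0,z))) for z in (0,.004,.008,.012)])
```

```text
t 11.48 grip in slot mm [-72.3  -0.4  10.3] F slot [-0.2 -0.8 -2.8] rot left [ 0.01 -0.06 -0.01] w 0.0118
tool dp mm [0.4 4.3 0.3]
0 [[248.0, 307.0], [248.0, 293.0], [249.0, 279.0], [250.0, 265.0]]
-0.01 [[291.0, 308.0], [292.0, 294.0], [292.0, 281.0], [293.0, 267.0]]
-0.025 [[356.0, 310.0], [357.0, 297.0], [358.0, 283.0], [358.0, 269.0]]
```

View pics/s5.png

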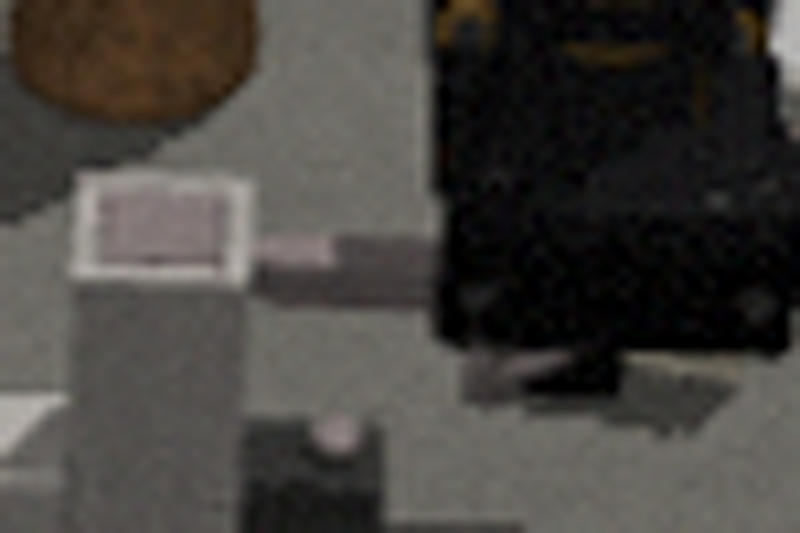

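The side view shows the pin level at about +11 mm in the slot, with no droop. Two stops high up and a lit band exactly one hole tall (crop 345–407, giving h ≈ −7.2 mm) mean I misread the picture. The lighter band is the hole, seen onto its floor, and the dark part is the spigot face. I go to the low position.

Call:
carry_out:
  plan:
    - {"grip": 1, "dp": [0.0003, -0.005, 0.004], "rotation": [0, 0, 0]}
    - {"grip": 1, "dp": [0, -0.001, 0.005], "rotation": [0, 0, 0]}
    - {"grip": 1, "dp": [0, 0, 0.005], "rotation": [0, 0, 0]}
    - {"grip": 1, "dp": [0, 0, 0.002], "rotation": [0, 0, 0]}
    - {"grip": 1, "dp": [0, 0, 0], "rotation": [0, 0, 0]}
    - {"grip": 1, "dp": [0, 0, 0], "rotation": [0, 0, 0]}

```text
time_s: 12.03
tool_pos: [0.4336, -0.2155, 0.0498]
tool_rot: [179.9, -0.0, 105.3]
force: [0.0, 0.0, -2.5]
grip_width: 0.0117
```

Run:
```python
from h import *
sl(tgt=(-72,0,-7.3))
im=cv2.imread('pics/w3.png');print(im[62+60,365+118],im[62+37,365+103],im[62+85,365+99])
```

```text
t 12.03 grip in slot mm [-77.    0.5  -7.2] F slot [ 0.   0.  -2.5] rot left [ 0.15 -0.03  0.1 ] w 0.0117
tool dp mm [-0.5  5.   0.1]
[190 187 194] [166 165 164] [231 232 231]
```

Call:
carry_out:
  plan:
    - {"grip": 1, "dp": [-0.0004, 0.003, 0], "rotation": [0.1, 0, 0.1]}
    - {"grip": 1, "dp": [0, 0.003, 0], "rotation": [0, 0, 0]}
    - {"grip": 1, "dp": [0, 0.003, 0], "rotation": [0, 0, 0]}
    - {"grip": 1, "dp": [0, 0.0025, 0], "rotation": [0, 0, 0]}
    - {"grip": 1, "dp": [0, 0.0025, 0], "rotation": [0, 0, 0]}

```text
time_s: 12.45
tool_pos: [0.4486, -0.212, 0.0499]
tool_rot: [180.0, -0.0, 105.2]
force: [-0.4, -0.3, -2.9]
grip_width: 0.0117
```

Run:
```python
from h import *
sl(tgt=(-50,0,-7.2))
```

```text
t 12.45 grip in slot mm [-61.6  -0.1  -7.1] F slot [-0.4 -0.1 -2.9] rot left [ 0.04 -0.02 -0.02] w 0.0117
tool dp mm [ 0.1 11.6  0.1]
```

Call:
carry_out:
  plan:
    - {"grip": 1, "dp": [0, 0.004, 0], "rotation": [0, 0, 0]}
    - {"grip": 1, "dp": [0, 0.004, 0], "rotation": [0, 0, 0]}
    - {"grip": 1, "dp": [0, 0.004, 0], "rotation": [0, 0, 0]}
    - {"grip": 1, "dp": [0, 0.003, 0], "rotation": [0, 0, 0]}
    - {"grip": 1, "dp": [0, 0, 0], "rotation": [0, 0, 0]}

```text
time_s: 12.87
tool_pos: [0.4651, -0.2071, 0.0496]
tool_rot: [-180.0, -0.0, 105.3]
force: [-0.5, -0.8, -2.8]
grip_width: 0.0111
```

Run:
```python
from h import *
sl(tgt=(-22,0,-7.2))
```

```text
t 12.87 grip in slot mm [-44.3   0.3  -7.4] F slot [-0.7 -0.6 -2.8] rot left [-0.   -0.02  0.05] w 0.0111
tool dp mm [-0.3 22.3 -0.2]
```

Call:
carry_out:
  plan:
    - {"grip": 1, "dp": [-0.0002, 0.004, 0], "rotation": [0, 0, 0]}
    - {"grip": 1, "dp": [0, 0.004, 0], "rotation": [0, 0, 0]}
    - {"grip": 1, "dp": [0, 0.004, 0], "rotation": [0, 0, 0]}
    - {"grip": 1, "dp": [0, 0.001, 0], "rotation": [0, 0, 0]}
    - {"grip": 1, "dp": [0, 0, 0], "rotation": [0, 0, 0]}

```text
time_s: 13.28
tool_pos: [0.4793, -0.2034, 0.0496]
tool_rot: [180.0, -0.0, 105.3]
force: [0.3, -1.1, -2.4]
grip_width: 0.0116
```

Run:
```python
from h import *
sl(tgt=(-22,0,-7.2))
```

```text
t 13.28 grip in slot mm [-29.6   0.1  -7.4] F slot [ 0.  -1.2 -2.4] rot left [ 0.   -0.02  0.06] w 0.0116
tool dp mm [-0.1  7.6 -0.2]
```

Now the last millimetres, slowly until the yoke touches.

Call:
carry_out:
  plan:
    - {"grip": 1, "dp": [0, 0.002, 0], "rotation": [0, 0, 0]}
    - {"grip": 1, "dp": [0, 0.002, 0], "rotation": [0, 0, 0]}
    - {"grip": 1, "dp": [0, 0.002, 0], "rotation": [0, 0, 0]}

```text
time_s: 13.53
tool_pos: [0.4853, -0.2019, 0.0497]
tool_rot: [180.0, -0.0, 105.3]
force: [-0.8, 0.3, -3.0]
grip_width: 0.0116
```

Call:
carry_out:
  plan:
    - {"grip": 1, "dp": [0, 0.0015, 0], "rotation": [0, 0, 0]}
    - {"grip": 1, "dp": [0, 0.0015, 0], "rotation": [0, 0, 0]}

```text
time_s: 13.7
tool_pos: [0.4871, -0.2014, 0.0495]
tool_rot: [-179.8, -0.1, 105.3]
force: [-7.5, -1.6, 1.6]
grip_width: 0.0117
```

Run:
```python
from h import *
sl(tgt=(-22,0,-7.2))
```

```text
t 13.7 grip in slot mm [-21.5   0.   -7.6] F slot [-7.6  0.4  1.6] rot left [-0.16 -0.07  0.01] w 0.0117
tool dp mm [-0.  -0.5 -0.4]
```

Call:
carry_out:
  plan:
    - {"grip": 1, "dp": [0, 0.0005, 0], "rotation": [0, 0, 0]}
    - {"grip": 1, "dp": [0, 0, 0], "rotation": [0, 0, 0]}
    - {"grip": 1, "dp": [0, 0, 0], "rotation": [0, 0, 0]}
    - {"grip": 0.72, "dp": [0, 0, 0], "rotation": [0, 0, 0]}
    - {"grip": 0.72, "dp": [0, 0, 0], "rotation": [0, 0, 0]}
    - {"grip": 0.72, "dp": [0, 0, 0], "rotation": [0, 0, 0]}
    - {"grip": 0.72, "dp": [0, 0, 0], "rotation": [0, 0, 0]}

```text
time_s: 14.28
tool_pos: [0.4901, -0.2016, 0.0509]
tool_rot: [179.9, 0.0, 105.2]
force: [0.6, 0.5, 1.3]
grip_width: 0.023
```

Run:
```python
from h import *
sl()
```

```text
t 14.28 grip in slot mm [-18.8  -0.9  -6. ] F slot [0.7 0.3 1.3] rot left [ 0.12  0.03 -0.01] w 0.023
```

Call:
carry_out:
  plan:
    - {"grip": 0.7, "dp": [0.0005, -0.002, -0.01], "rotation": [0, 0, 0]}
    - {"grip": 0.7, "dp": [0, 0, -0.03], "rotation": [0, 0, 0]}
    - {"grip": 0.7, "dp": [0, 0, -0.03], "rotation": [0, 0, 0]}
    - {"grip": 0.7, "dp": [0, 0, -0.025], "rotation": [0, 0, 0]}
    - {"grip": 0.7, "dp": [0, -0.02, -0.002], "rotation": [0, 0, 0]}
    - {"grip": 0.7, "dp": [0, -0.02, 0], "rotation": [0, 0, 0]}
    - {"grip": 0.7, "dp": [0, 0, 0], "rotation": [0, 0, 0]}
    - {"grip": 0.7, "dp": [0, 0, 0], "rotation": [0, 0, 0]}

```text
time_s: 14.95
tool_pos: [0.4501, -0.2131, 0.1592]
tool_rot: [179.5, 0.3, 105.2]
force: [1.1, 0.8, 0.7]
grip_width: 0.0264
```

Run:
```python
from h import *
sl((0,0,0),(-71.4,0,25.2))
w=P('wrist');im=env.read_camera('wrist')[:,:,::-1];np.save('w6.npy',w,allow_pickle=True)
a=im[60:330,100:460];cv2.imwrite('pics/w6.png',cv2.resize(a,(800,600),interpolation=cv2.INTER_CUBIC))
for n,L in {'lug':(-68.8,0,30.8),'lugend':(-78.3,0,36.2),'yoke':(0,0,-7),'headback':(-36,0,6)}.items():
    print(n,((proj(w,S+SR.apply(np.array(L)/1e3))-[100,60])*800/360).round())
```

```text
t 14.95 grip in slot mm [-63.9  -1.6  79.2] F slot [1.2 0.4 0.7] rot left [ 0.54  0.26 -0.  ] w 0.0264
tool dp mm [ 1.8 -8.1 53.9]
lug [407. 346.]
lugend [407. 322.]
yoke [406. 479.]
headback [407. 409.]
```

View pics/w6.png

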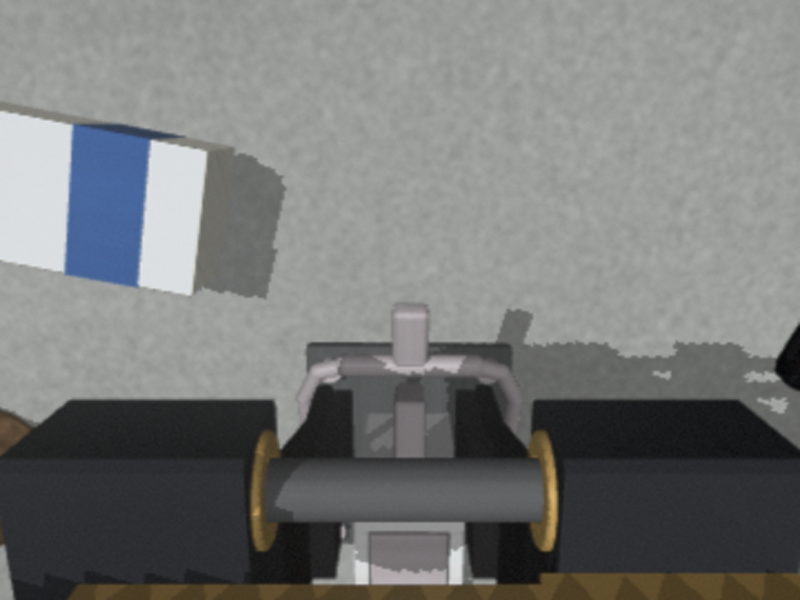

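Wrist view (2.22x, offset 100,60): pin in the sleeve, ring open, lug at (410,305–365). The head's back edge is at about row 402, a bit behind the prediction. I check against the sleeve edge in the same picture.

Run:
```python
from h import *
w=np.load('w6.npy',allow_pickle=True).item()
k=800/360
for n,L in {'sleeve front L':(0,-20,22),'sleeve front R':(0,20,22),'spig front':(6,0,102-80),'inner front':(5,-15,22),'plate edge back':(-35,0,-72),'bar far':(-55.8,0,23.2),'headback top':(-36,0,5.8)}.items():
    print(n,((proj(w,S+SR.apply(np.array(L)/1e3))-[100,60])*k).round())
a=cv2.imread('pics/w6.png');g=a.mean(2)
print([int(x) for x in g[380:600:4,408]]);print([int(x) for x in g[480:600:4,362]])
```

```text
sleeve front L [351. 519.]
sleeve front R [462. 519.]
spig front [407. 533.]
inner front [365. 531.]
plate edge back [406. 346.]
bar far [407. 375.]
headback top [407. 409.]
[63, 71, 72, 73, 74, 76, 108, 117, 116, 116, 117, 116, 116, 115, 115, 116, 116, 115, 115, 112, 52, 62, 70, 77, 82, 89, 96, 98, 100, 102, 101, 99, 96, 91, 83, 76, 148, 146, 95, 113, 114, 112, 112, 115, 116, 117, 115, 116, 170, 173, 177, 123, 59, 62, 60]
[88, 94, 99, 100, 102, 100, 97, 96, 92, 84, 76, 145, 143, 140, 145, 145, 143, 143, 145, 146, 148, 221, 217, 217, 216, 212, 150, 56, 60, 59]
```

The pin looks about 3 mm short of home, so I take a closer look with the hand moved forward and up.

Call:
carry_out:
  plan:
    - {"grip": 0.7, "dp": [0.001, 0.02, -0.03], "rotation": [0.3, 0.2, 0]}
    - {"grip": 0.7, "dp": [0.001, 0.025, -0.015], "rotation": [0.2, 0, 0]}
    - {"grip": 0.7, "dp": [0, 0.01, 0], "rotation": [0, 0, 0]}
    - {"grip": 0.7, "dp": [0, 0, 0], "rotation": [0, 0, 0]}
    - {"grip": 0.7, "dp": [0, 0, 0], "rotation": [0, 0, 0]}

```text
time_s: 15.42
tool_pos: [0.5018, -0.1944, 0.2013]
tool_rot: [-179.6, -0.2, 105.3]
force: [-0.3, -0.6, -0.6]
grip_width: 0.0264
```

Run:
```python
from h import *
sl((0,0,0))
w=P('wrist');im=env.read_camera('wrist')[:,:,::-1];np.save('w7.npy',w,allow_pickle=True);cv2.imwrite('pics/w7f.png',im)
u,v=proj(w,S+SR.apply((-.02,0,0))).astype(int);x0,y0=u-50,v-38;print('crop',x0,y0)
cv2.imwrite('pics/w7.png',cv2.resize(im[y0:y0+75,x0:x0+100],(800,600),interpolation=cv2.INTER_CUBIC))
for n,L in {'sleeve front L':(0,-20,22),'R':(0,20,22),'front face at yoke z top':(0,-30,-2),'yoke back':(-6,-30,-2),'headback top':(-36,0,5.8),'headfront top':(-6,0,5.8),'bar':(-55.8,0,23.2),'lugend':(-78.3,0,36.2)}.items():
    print(n,((proj(w,S+SR.apply(np.array(L)/1e3))-[x0,y0])*8).round())
```

```text
t 15.42 grip in slot mm [ -9.    2.9 121.3] F slot [-0.4 -0.5 -0.6] rot left [-0.43 -0.2   0.  ] w 0.0264
crop 227 149
sleeve front L [220. 524.]
R [581. 523.]
front face at yoke z top [153. 465.]
yoke back [151. 417.]
headback top [400. 178.]
headfront top [401. 433.]
bar [398.  17.]
lugend [ 395. -205.]
```

View pics/w7.png

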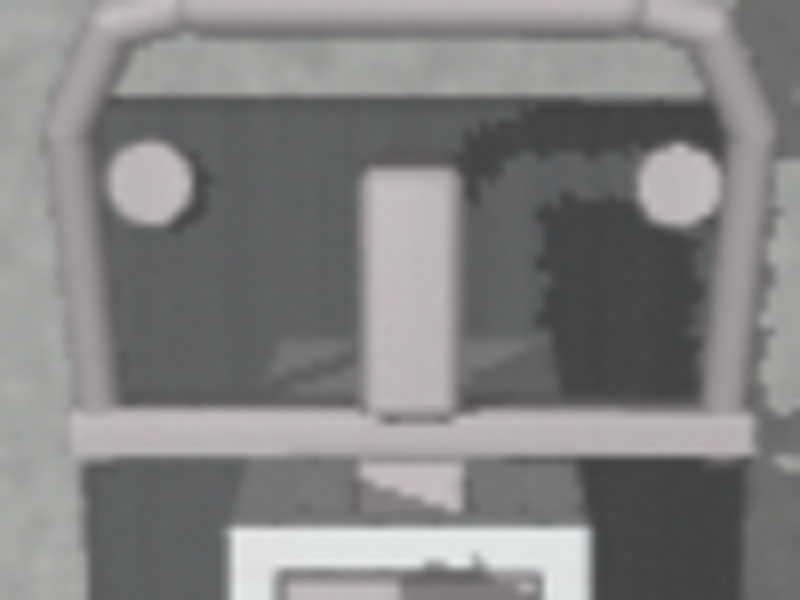

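The close view shows the yoke front at row 458 (465 predicted for home) and the sleeve edge at 524, as predicted. The pin is therefore within about 1 mm of home, and the ring is open. Next I go to the lug.

Call:
carry_out:
  plan:
    - {"grip": 0.7, "dp": [-0.001, -0.025, 0.01], "rotation": [-0.2, -0.1, 0]}
    - {"grip": 0.7, "dp": [-0.001, -0.025, 0.02], "rotation": [-0.2, -0.1, 0]}
    - {"grip": 0.7, "dp": [0, -0.012, 0.015], "rotation": [0, 0, 0]}
    - {"grip": 0.7, "dp": [0, 0, 0.01], "rotation": [0, 0, 0]}
    - {"grip": 0.7, "dp": [0, 0, 0], "rotation": [0, 0, 0]}
    - {"grip": 0.7, "dp": [0, 0, 0], "rotation": [0, 0, 0]}

```text
time_s: 15.97
tool_pos: [0.4342, -0.2134, 0.1391]
tool_rot: [-179.6, -0.2, 105.1]
force: [-0.2, -0.1, 1.3]
grip_width: 0.0263
```

Run:
```python
from h import *
sl((0,0,0),(-71.9,0,25.2))
```

```text
t 15.97 grip in slot mm [-79.3   2.4  59.1] F slot [-0.2 -0.1  1.3] rot left [-0.44 -0.23 -0.13] w 0.0263
tool dp mm [-2.5  7.6 33.8]
```

Call:
carry_out:
  plan:
    - {"grip": 0.7, "dp": [-0.0025, 0.007, 0.008], "rotation": [-0.4, -0.2, -0.1]}
    - {"grip": 0.7, "dp": [0, 0, 0.01], "rotation": [0, 0, 0]}
    - {"grip": 0.7, "dp": [0, 0, 0.01], "rotation": [0, 0, 0]}
    - {"grip": 0.7, "dp": [0, 0, 0.001], "rotation": [0, 0, 0]}
    - {"grip": 0.7, "dp": [0, 0, 0], "rotation": [0, 0, 0]}
    - {"grip": 0.7, "dp": [0, 0, 0], "rotation": [0, 0, 0]}

```text
time_s: 16.47
tool_pos: [0.4462, -0.2134, 0.1079]
tool_rot: [179.9, 0.1, 105.4]
force: [0.5, -0.6, 0.4]
grip_width: 0.0258
```

Run:
```python
from h import *
sl((0,0,0),(-71.9,0,25.2))
```

```text
t 16.47 grip in slot mm [-67.7  -0.8  27.9] F slot [ 0.3 -0.7  0.4] rot left [0.07 0.14 0.17] w 0.0258
tool dp mm [ 0.8 -4.2  2.7]
```

Call:
carry_out:
  plan:
    - {"grip": 0.7, "dp": [0.0006, -0.004, 0.002], "rotation": [0, 0.1, 0.1]}
    - {"grip": 0.7, "dp": [0, 0, 0], "rotation": [0, 0, 0]}
    - {"grip": 1, "dp": [0, 0, 0], "rotation": [0, 0, 0]}
    - {"grip": 1, "dp": [0, 0, 0], "rotation": [0, 0, 0]}
    - {"grip": 1, "dp": [0, 0, 0], "rotation": [0, 0, 0]}
    - {"grip": 1, "dp": [0, 0, 0], "rotation": [0, 0, 0]}
  force: 8

```text
time_s: 16.97
tool_pos: [0.4426, -0.2142, 0.1069]
tool_rot: [179.8, 0.1, 105.3]
force: [0.4, 0.2, 0.0]
grip_width: 0.0117
```

Run:
```python
from h import *
sl((0,0,0),(-71.9,0,25.2))
```

```text
t 16.97 grip in slot mm [-71.4  -0.6  26.9] F slot [0.4 0.1 0. ] rot left [0.18 0.07 0.07] w 0.0117
tool dp mm [ 0.6 -0.5  1.7]
```

Call:
carry_out:
  plan:
    - {"grip": 1, "dp": [0.0004, 0.0055, -0.008], "rotation": [0, 0, 0]}
    - {"grip": 1, "dp": [0, 0.0064, -0.0072], "rotation": [0, 0, 0]}
    - {"grip": 1, "dp": [0, 0.0078, -0.0069], "rotation": [0, 0, 0]}
    - {"grip": 1, "dp": [0, 0.0086, -0.0058], "rotation": [0, 0, 0]}
    - {"grip": 1, "dp": [0, 0, 0], "rotation": [0, 0, 0]}

```text
time_s: 17.38
tool_pos: [0.4714, -0.2062, 0.1387]
tool_rot: [179.9, 0.1, 105.3]
force: [-1.8, 0.0, 1.4]
grip_width: 0.0114
```

```bash
cat >> h.py <<'E'
def ring(phis,r=79.4,drop=7):
    sl((0,0,0));o=env.get_obs();T=Ro.from_euler('xyz',o['tool_rot'],degrees=True)
    p=SR.inv().apply(o['tool_pos']-S)*1e3;c=p+[3.5,0,7.3+drop]
    print('radius',np.hypot(c[0],c[2]).round(1),'phi',np.degrees(np.arctan2(c[2],-c[0])).round(1))
    for f in np.radians(phis):
        t=np.array([-r*np.cos(f)-3.5,0,r*np.sin(f)-7.3-drop]);print(np.degrees(f).round(),T.inv().apply(SR.apply(t-p)).round(1))
        p=t
E
python3 - <<'E'
from h import *
ring([67,75,82.5,90,97.5,105,112])
E
```

```text
t 17.38 grip in slot mm [-41.5  -0.5  58.7] F slot [-1.8  0.5  1.4] rot left [0.1  0.07 0.03] w 0.0114
radius 82.3 phi 62.5
67.0 [ 0.5  6.9 -0.1]
75.0 [-0.  10.5 -3.6]
82.0 [-0.  10.2 -2. ]
90.0 [-0.  10.4 -0.7]
98.0 [-0.  10.4  0.7]
105.0 [-0.  10.2  2. ]
112.0 [-0.   9.2  3.1]
```

Call:
carry_out:
  plan:
    - {"grip": 1, "dp": [0.0004, 0.007, -0.001], "rotation": [0, 0, 0]}
    - {"grip": 1, "dp": [0, 0.0105, -0.0034], "rotation": [0, 0, 0]}
    - {"grip": 1, "dp": [0, 0.01, -0.002], "rotation": [0, 0, 0]}
    - {"grip": 1, "dp": [0, 0.01, -0.0007], "rotation": [0, 0, 0]}
    - {"grip": 1, "dp": [0, 0, 0], "rotation": [0, 0, 0]}

```text
time_s: 17.8
tool_pos: [0.5126, -0.1955, 0.1493]
tool_rot: [179.7, 0.2, 105.3]
force: [0.3, 0.0, 1.1]
grip_width: 0.0116
```

Run:
```python
from h import *
ring([97.5,105,112,120,127.5,135])
```

```text
t 17.8 grip in slot mm [ 1.1 -1.1 69.3] F slot [ 0.3 -0.   1.1] rot left [0.29 0.18 0.07] w 0.0116
radius 83.8 phi 93.1
98.0 [1.1 5.8 5. ]
105.0 [-0.  10.2  2.1]
112.0 [-0.   9.2  3.1]
120.0 [0.  9.9 4.9]
128.0 [0.  8.6 5.8]
135.0 [0.  7.8 6.9]
```

Call:
carry_out:
  plan:
    - {"grip": 1, "dp": [0.0008, 0.006, 0.004], "rotation": [0.2, 0.1, 0]}
    - {"grip": 1, "dp": [0, 0.01, 0.0022], "rotation": [0, 0, 0]}
    - {"grip": 1, "dp": [0, 0.0092, 0.0032], "rotation": [0, 0, 0]}
    - {"grip": 1, "dp": [0, 0.0098, 0.005], "rotation": [0, 0, 0]}
    - {"grip": 1, "dp": [0, 0, 0], "rotation": [0, 0, 0]}

```text
time_s: 18.22
tool_pos: [0.553, -0.184, 0.1361]
tool_rot: [179.5, 0.2, 105.4]
force: [0.8, 0.5, 2.7]
grip_width: 0.0115
```

Run:
```python
from h import *
ring([127.5,135,142.5,150,157,164])
```

```text
t 18.22 grip in slot mm [43.1 -0.6 56.1] F slot [0.9 0.3 2.7] rot left [0.54 0.21 0.15] w 0.0115
radius 84.4 phi 123.5
128.0 [0.6 1.7 7.4]
135.0 [0.  7.7 6.9]
142.0 [0.  6.8 7.9]
150.0 [0.  5.7 8.7]
157.0 [0.  4.2 8.7]
164.0 [0.  3.1 9.2]
```

Call:
carry_out:
  plan:
    - {"grip": 1, "dp": [0.0005, 0.0025, 0.0065], "rotation": [0.3, 0.1, 0.1]}
    - {"grip": 1, "dp": [0, 0.0075, 0.007], "rotation": [0.1, 0, 0]}
    - {"grip": 1, "dp": [0, 0.0068, 0.0079], "rotation": [0, 0, 0]}
    - {"grip": 1, "dp": [0, 0.0057, 0.0087], "rotation": [0, 0, 0]}
    - {"grip": 1, "dp": [0, 0, 0], "rotation": [0, 0, 0]}

```text
time_s: 18.63
tool_pos: [0.581, -0.176, 0.1052]
tool_rot: [179.4, 0.2, 105.4]
force: [2.8, 1.0, 1.7]
grip_width: 0.0116
```

Run:
```python
from h import *
ring([157,164,171,178,184,189])
```

```text
t 18.63 grip in slot mm [72.2 -0.2 25.2] F slot [3.  0.2 1.7] rot left [0.62 0.24 0.12] w 0.0116
radius 85.4 phi 152.4
157.0 [ 0.3 -2.7  8.5]
164.0 [0.  3.1 9.2]
171.0 [0.  2.  9.5]
178.0 [0.  0.8 9.7]
184.0 [ 0.  -0.2  8.3]
189.0 [ 0.  -0.9  6.9]
```

Call:
carry_out:
  plan:
    - {"grip": 1, "dp": [0.0003, -0.003, 0.008], "rotation": [0.4, 0.1, 0.1]}
    - {"grip": 1, "dp": [0, 0.001, 0.008], "rotation": [0.2, 0, 0]}
    - {"grip": 1, "dp": [0, 0, 0], "rotation": [0, 0, 0]}
    - {"grip": 1, "dp": [0, 0, 0], "rotation": [0, 0, 0]}

```text
time_s: 18.97
tool_pos: [0.5797, -0.1763, 0.0865]
tool_rot: [180.0, 0.2, 105.3]
force: [4.1, -0.5, 2.2]
grip_width: 0.0119
```

Run:
```python
from h import *
ring([171,178,184,189])
```

```text
t 18.97 grip in slot mm [70.9 -0.1  6.5] F slot [ 3.9 -1.5  2.2] rot left [0.02 0.17 0.01] w 0.0119
radius 77.2 phi 164.4
171.0 [0.1 4.1 8.4]
178.0 [0.  0.9 9.7]
184.0 [ 0.  -0.1  8.3]
189.0 [ 0.  -0.8  6.9]
```

Call:
carry_out:
  plan:
    - {"grip": 1, "dp": [0, 0.005, 0.003], "rotation": [0, 0.1, 0]}
    - {"grip": 1, "dp": [0, 0.004, 0.003], "rotation": [0, 0, 0]}
    - {"grip": 1, "dp": [0, 0, 0], "rotation": [0, 0, 0]}
  force: 12

```text
time_s: 19.22
tool_pos: [0.584, -0.1753, 0.0782]
tool_rot: [-179.5, -0.1, 105.1]
force: [3.0, 1.5, 0.6]
grip_width: 0.0118
```

Run:
```python
from h import *
ring([171,178,184,189])
```

```text
t 19.22 grip in slot mm [75.3 -0.4 -1.8] F slot [3.3 0.7 0.6] rot left [-0.49 -0.08 -0.13] w 0.0118
radius 79.8 phi 171.0
171.0 [ 0.4 -0.4  0. ]
178.0 [-0.   1.   9.6]
184.0 [-0.  -0.1  8.3]
189.0 [-0.  -0.7  6.9]
```

Call:
carry_out:
  plan:
    - {"grip": 1, "dp": [0, 0.001, 0], "rotation": [-0.4, 0, -0.1]}
    - {"grip": 1, "dp": [0, 0.001, 0.003], "rotation": [0, 0, 0]}
    - {"grip": 1, "dp": [0, 0, 0.004], "rotation": [0, 0, 0]}
    - {"grip": 1, "dp": [0, 0, 0.004], "rotation": [0, 0, 0]}
  force: 40

```text
time_s: 19.55
tool_pos: [0.5864, -0.1753, 0.0673]
tool_rot: [-180.0, -0.1, 105.2]
force: [1.5, 0.7, 4.2]
grip_width: 0.0104
```

Run:
```python
from h import *
ring([178,184,189])
```

```text
t 19.55 grip in slot mm [ 77.6  -0.9 -12.7] F slot [1.7 0.3 4.2] rot left [-0.   -0.06 -0.07] w 0.0104
radius 81.1 phi 178.9
178.0 [ 0.9 -1.7 -1.2]
184.0 [-0.  -0.1  8.3]
189.0 [-0.  -0.8  6.9]
```

Call:
carry_out:
  plan:
    - {"grip": 1, "dp": [0.0005, -0.0005, 0.004], "rotation": [0, 0, 0]}
    - {"grip": 1, "dp": [0, 0, 0.004], "rotation": [0, 0, 0]}
    - {"grip": 1, "dp": [0, 0, 0.004], "rotation": [0, 0, 0]}

```text
time_s: 19.8
tool_pos: [0.5865, -0.1753, 0.0554]
tool_rot: [179.9, -0.0, 105.2]
force: [0.0, 0.2, 1.9]
grip_width: 0.0108
```

Run:
```python
from h import *
ring([184,189])
```

```text
t 19.8 grip in slot mm [ 77.7  -0.9 -24.6] F slot [0.1 0.2 1.9] rot left [ 0.09 -0.01 -0.05] w 0.0108
radius 81.8 phi -172.8
184.0 [ 0.9 -1.9 -4.8]
189.0 [-0.  -0.8  6.9]
```

Call:
carry_out:
  plan:
    - {"grip": 1, "dp": [0.0005, 0, 0.002], "rotation": [0, 0, 0]}
    - {"grip": 1, "dp": [0, 0, 0.0015], "rotation": [0, 0, 0]}

```text
time_s: 19.97
tool_pos: [0.5861, -0.1748, 0.0507]
tool_rot: [179.9, -0.0, 105.2]
force: [1.1, -0.2, 3.8]
grip_width: 0.0098
```

Run:
```python
from h import *
ring([189])
```

```text
t 19.97 grip in slot mm [ 77.4  -0.4 -29.3] F slot [ 1.  -0.4  3.8] rot left [ 0.06 -0.   -0.06] w 0.0098
radius 82.3 phi -169.5
189.0 [ 0.4 -2.5 -2.5]
```

Call:
carry_out:
  plan:
    - {"grip": 0.6, "dp": [0, 0, 0], "rotation": [0, 0, 0]}
    - {"grip": 0.6, "dp": [0, 0, 0], "rotation": [0, 0, 0]}
    - {"grip": 0.6, "dp": [0, 0, 0], "rotation": [0, 0, 0]}
    - {"grip": 0.6, "dp": [0, 0, -0.01], "rotation": [0, 0, 0]}
    - {"grip": 0.6, "dp": [0, 0, -0.035], "rotation": [0, 0, 0]}
    - {"grip": 0.6, "dp": [0, 0, -0.035], "rotation": [0, 0, 0]}
    - {"grip": 0.6, "dp": [0, 0, -0.035], "rotation": [0, 0, 0]}
    - {"grip": 0.6, "dp": [0, 0, -0.03], "rotation": [0, 0, 0]}

```text
time_s: 20.63
tool_pos: [0.5774, -0.1734, 0.1913]
tool_rot: [-178.7, -0.5, 105.1]
force: [1.7, 0.6, 0.1]
grip_width: 0.0344
```

Call:
carry_out:
  plan:
    - {"grip": 0.6, "dp": [0, -0.005, 0], "rotation": [0, 0, 0]}
    - {"grip": 0.6, "dp": [0, 0, 0], "rotation": [0, 0, 0]}
    - {"grip": 0.6, "dp": [0, 0, 0], "rotation": [0, 0, 0]}
    - {"grip": 0.6, "dp": [0, 0, 0], "rotation": [0, 0, 0]}

```text
time_s: 20.97
tool_pos: [0.576, -0.1766, 0.2016]
tool_rot: [-179.5, -0.2, 105.0]
force: [-0.1, -1.0, -0.6]
grip_width: 0.0351
```

Run:
```python
from h import *
sl((0,0,0))
w=P('wrist');im=env.read_camera('wrist')[:,:,::-1];np.save('w8.npy',w,allow_pickle=True)
b=env.read_camera('side')[:,:,::-1]
u,v=proj(w,S+SR.apply((-.01,0,0))).astype(int);x0,y0=u-53,v-50;print('crop',x0,y0)
A=cv2.resize(im[y0:y0+113,x0:x0+106],(400*106//100,452),interpolation=cv2.INTER_CUBIC)
u,v=proj('side',S+SR.apply((.03,0,0))).astype(int);X0,Y0=u-30,v-38
B=cv2.resize(b[Y0:Y0+75,X0:X0+62],(373,452),interpolation=cv2.INTER_CUBIC);print('side',X0,Y0)
cv2.imwrite('pics/w8.png',np.hstack([A,B]))
for n,L in {'sleeve front L':(0,-20,22),'R':(0,20,22),'yoke front L':(0,-30,-2),'yoke back':(-6,-30,-2),'headback top':(-36,0,5.8),'headfront':(-6,0,5.8)}.items():
    print(n,((proj(w,S+SR.apply(np.array(L)/1e3))-[x0,y0])*4).round())
for a in (0,-4,-8):
    t=np.radians(a);L=np.array((-3+87*np.cos(t),0,-7.3+87*np.sin(t)));M=np.array((-3+61*np.cos(t),38,-7.3+61*np.sin(t)))
    print(a,[((proj('side',S+SR.apply(q/1e3))-[X0,Y0])*452/75+[424,0]).round() for q in (L,M)])
```

```text
t 20.97 grip in slot mm [ 67.2   0.6 121.6] F slot [-0.3 -0.9 -0.6] rot left [-0.51 -0.23 -0.22] w 0.0351
crop 226 63
side 271 120
sleeve front L [115. 253.]
R [309. 252.]
yoke front L [ 79. 251.]
yoke back [ 78. 223.]
headback top [211.  75.]
headfront [212. 223.]
0 [array([475., 241.]), array([532., 301.])]
-4 [array([476., 252.]), array([532., 309.])]
-8 [array([477., 264.]), array([534., 317.])]
```

View pics/w8.png

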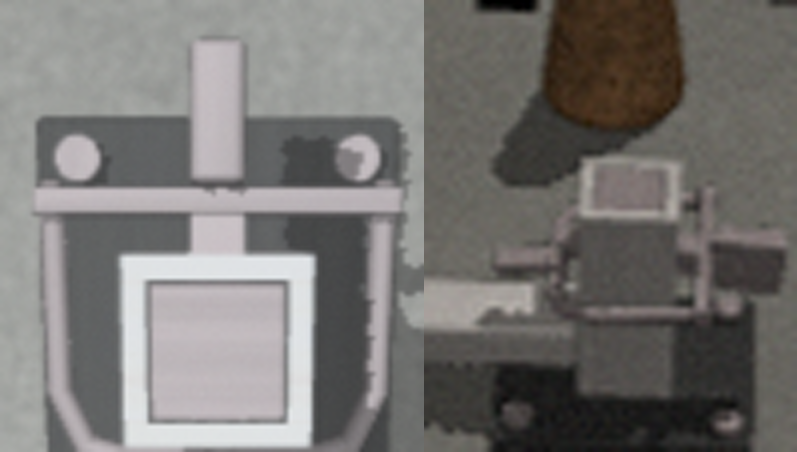

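The ring is down past the ball (near arm corner at about (578,316) and lug at (500,258), both at the shut angle). But the yoke front is at row 213 against 251 for home, so the pin has crept about 8 mm out. I push it home from behind the head with shut fingers.

Call:
carry_out:
  plan:
    - {"grip": 1, "dp": [0, -0.035, 0], "rotation": [-0.2, -0.1, -0.1]}
    - {"grip": 1, "dp": [0, -0.035, 0], "rotation": [-0.2, -0.1, -0.1]}
    - {"grip": 1, "dp": [0, -0.035, 0], "rotation": [0, 0, 0]}
    - {"grip": 1, "dp": [0, -0.035, 0], "rotation": [0, 0, 0]}
    - {"grip": 1, "dp": [0, 0, 0], "rotation": [0, 0, 0]}
    - {"grip": 1, "dp": [0, 0, 0], "rotation": [0, 0, 0]}
  force: 20

```text
time_s: 21.57
tool_pos: [0.4328, -0.211, 0.1918]
tool_rot: [-178.9, -0.4, 105.5]
force: [0.8, 0.9, -0.4]
grip_width: 0.0047
```

Run:
```python
from h import *
sl((0,0,0),(-72,0,-13))
```

```text
t 21.57 grip in slot mm [-79.9   5.  111.8] F slot [ 1.   0.7 -0.4] rot left [-1.09 -0.37  0.29] w 0.0047
tool dp mm [ -5.9  10.3 124.6]
```

Call:
carry_out:
  plan:
    - {"grip": 1, "dp": [-0.003, 0.002, 0.03], "rotation": [-0.6, -0.2, 0.1]}
    - {"grip": 1, "dp": [-0.002, 0, 0.03], "rotation": [-0.4, -0.1, 0.1]}
    - {"grip": 1, "dp": [0, 0, 0.03], "rotation": [0, 0, 0]}
    - {"grip": 1, "dp": [0, 0, 0.015], "rotation": [0, 0, 0]}
    - {"grip": 1, "dp": [0, 0, 0], "rotation": [0, 0, 0]}
    - {"grip": 1, "dp": [0, 0, 0], "rotation": [0, 0, 0]}

```text
time_s: 22.07
tool_pos: [0.4377, -0.2142, 0.0813]
tool_rot: [-179.9, -0.0, 105.4]
force: [-0.1, 0.2, 0.8]
grip_width: 0.0003
```

Run:
```python
from h import *
sl((0,0,0),(-62,0,-13))
```

```text
t 22.07 grip in slot mm [-76.2   0.7   1.3] F slot [0.  0.2 0.8] rot left [-0.13 -0.03  0.18] w 0.0003
tool dp mm [-0.7 14.2 14.2]
```

Call:
carry_out:
  plan:
    - {"grip": 1, "dp": [-0.0005, 0.001, 0.008], "rotation": [-0.1, 0, 0.1]}
    - {"grip": 1, "dp": [0, 0.003, 0.004], "rotation": [0, 0, 0]}
    - {"grip": 1, "dp": [0, 0.004, 0.001], "rotation": [0, 0, 0]}
    - {"grip": 1, "dp": [0, 0.003, 0], "rotation": [0, 0, 0]}
    - {"grip": 1, "dp": [0, 0, 0], "rotation": [0, 0, 0]}

```text
time_s: 22.48
tool_pos: [0.4532, -0.2115, 0.0699]
tool_rot: [179.8, 0.1, 105.4]
force: [0.0, -0.7, -0.3]
grip_width: 0.0005
```

Run:
```python
from h import *
sl((0,0,0),(-47,0,-13))
```

```text
t 22.48 grip in slot mm [-60.5  -0.9 -10.1] F slot [-0.1 -0.7 -0.3] rot left [0.19 0.12 0.19] w 0.0005
tool dp mm [ 0.8 13.5  2.9]
```

Call:
carry_out:
  plan:
    - {"grip": 1, "dp": [0.0007, 0.0025, 0.001], "rotation": [0.1, 0.1, 0.1]}
    - {"grip": 1, "dp": [0, 0.0025, 0.001], "rotation": [0, 0, 0]}
    - {"grip": 1, "dp": [0, 0.0025, 0], "rotation": [0, 0, 0]}
    - {"grip": 1, "dp": [0, 0.0025, 0], "rotation": [0, 0, 0]}

```text
time_s: 22.82
tool_pos: [0.4586, -0.2096, 0.0684]
tool_rot: [-179.6, -0.1, 105.3]
force: [-7.5, -0.8, 4.6]
grip_width: 0.0006
```

Call:
carry_out:
  plan:
    - {"grip": 1, "dp": [0, 0.0015, 0], "rotation": [0, 0, 0]}
    - {"grip": 1, "dp": [0, 0.0015, 0], "rotation": [0, 0, 0]}

```text
time_s: 22.98
tool_pos: [0.4585, -0.2099, 0.0682]
tool_rot: [-179.2, -0.2, 105.2]
force: [-5.3, -0.3, 2.9]
grip_width: 0.0006
```

Run:
```python
from h import *
sl((0,0,0),(-46,0,-13))
```

```text
t 22.98 grip in slot mm [-54.9  -0.6 -11.8] F slot [-5.2  1.1  2.9] rot left [-0.78 -0.24 -0.04] w 0.0006
tool dp mm [0.6 8.9 1.1]
```

Call:
carry_out:
  plan:
    - {"grip": 1, "dp": [0, 0.0035, 0], "rotation": [-0.7, -0.2, 0]}
    - {"grip": 1, "dp": [0, 0.0035, 0], "rotation": [0, 0, 0]}

```text
time_s: 23.15
tool_pos: [0.4589, -0.2097, 0.0673]
tool_rot: [-179.2, -0.3, 105.1]
force: [-10.8, -2.4, 8.3]
grip_width: 0.0004
```

Run:
```python
from h import *
sl((0,0,0),(-46,0,-13))
w=P('wrist');im=env.read_camera('wrist')[:,:,::-1];cv2.imwrite('pics/w9f.png',im)
b=env.read_camera('side')[:,:,::-1];cv2.imwrite('pics/s9.png',b)
for n,L in {'headback top home':(-36,0,5.8),'headback top 8 back':(-44,0,5.8)}.items(): print(n,proj(w,S+SR.apply(np.array(L)/1e3)).round())
# side: yoke near end, compare columns of present vs w8 picture
o=cv2.imread('pics/w8.png')[:,424:];n=cv2.resize(b[120:195,271:333],(373,452),interpolation=cv2.INTER_CUBIC)
for r in (215,225,235,290,300):
    print(r,'old',o[r,230:340:5].mean(1).astype(int).tolist());print(r,'new',n[r,230:340:5].mean(1).astype(int).tolist())
```

```text
t 23.15 grip in slot mm [-54.4  -0.6 -12.7] F slot [-11.1   0.5   8.3] rot left [-0.75 -0.26 -0.15] w 0.0004
tool dp mm [0.6 8.4 0.2]
headback top home [282. 297.]
headback top 8 back [282. 283.]
215 old [153, 141, 140, 154, 156, 124, 100, 102, 96, 91, 111, 118, 107, 100, 97, 99, 103, 101, 103, 102, 101, 103]
215 new [92, 83, 81, 87, 92, 102, 108, 99, 85, 77, 69, 61, 93, 83, 39, 5, 0, 2, 16, 18, 8, 1]
225 old [83, 83, 86, 86, 84, 98, 101, 105, 91, 84, 107, 121, 104, 104, 112, 112, 106, 100, 101, 103, 101, 90]
225 new [79, 82, 83, 80, 83, 98, 112, 102, 89, 82, 71, 73, 93, 77, 31, 5, 18, 26, 30, 27, 18, 10]
235 old [81, 75, 72, 73, 80, 105, 115, 115, 106, 104, 114, 114, 114, 119, 126, 130, 128, 124, 122, 124, 123, 122]
235 new [83, 78, 77, 80, 80, 86, 86, 82, 75, 70, 68, 48, 66, 56, 19, 0, 3, 11, 17, 10, 3, 3]
290 old [79, 80, 77, 79, 91, 107, 117, 100, 104, 126, 121, 97, 91, 86, 81, 80, 83, 69, 69, 63, 58, 57]
290 new [82, 80, 76, 78, 91, 107, 119, 94, 64, 58, 72, 93, 93, 92, 82, 68, 63, 66, 63, 61, 58, 55]
300 old [75, 76, 78, 75, 66, 50, 49, 41, 79, 131, 126, 85, 82, 104, 120, 122, 119, 104, 74, 76, 93, 103]
300 new [80, 81, 85, 83, 69, 62, 61, 47, 46, 63, 71, 61, 85, 111, 124, 127, 123, 103, 78, 79, 93, 103]
```

The push is jamming: the finger drags the tail down (Fz +8 N) and the pin does not slide. Gripping the head again and pushing level worked before, so I do that.

Call:
carry_out:
  plan:
    - {"grip": 1, "dp": [0, -0.01, 0], "rotation": [-0.4, -0.1, 0]}
    - {"grip": 0.6, "dp": [0, -0.005, -0.03], "rotation": [-0.3, -0.1, 0]}
    - {"grip": 0.6, "dp": [0, 0.01, -0.03], "rotation": [0, 0, 0]}
    - {"grip": 0.6, "dp": [0, 0.02, 0], "rotation": [0, 0, 0]}
    - {"grip": 0.6, "dp": [0, 0.007, 0], "rotation": [0, 0, 0]}
    - {"grip": 0.6, "dp": [0, 0, 0], "rotation": [0, 0, 0]}
    - {"grip": 0.6, "dp": [0, 0, 0], "rotation": [0, 0, 0]}

```text
time_s: 23.83
tool_pos: [0.4808, -0.2041, 0.1294]
tool_rot: [179.7, -0.1, 105.0]
force: [-0.9, -0.7, 0.1]
grip_width: 0.0308
```

Run:
```python
from h import *
sl((0,0,0),(-31,0,-30))
```

```text
t 23.83 grip in slot mm [-31.9  -1.   49.4] F slot [-1.  -0.5  0.1] rot left [ 0.25 -0.05 -0.29] w 0.0308
tool dp mm [ 0.9  0.6 79.4]
```

Call:
carry_out:
  plan:
    - {"grip": 0.6, "dp": [0.0008, 0, 0.025], "rotation": [0.2, 0, -0.2]}
    - {"grip": 0.6, "dp": [0, 0, 0.025], "rotation": [0, 0, 0]}
    - {"grip": 0.6, "dp": [0, 0, 0.015], "rotation": [0, 0, 0]}
    - {"grip": 0.6, "dp": [0, 0, 0.003], "rotation": [0, 0, 0]}
    - {"grip": 0.6, "dp": [0, 0, 0], "rotation": [0, 0, 0]}
    - {"grip": 0.6, "dp": [0, 0, 0], "rotation": [0, 0, 0]}

```text
time_s: 24.33
tool_pos: [0.4761, -0.2041, 0.0566]
tool_rot: [-179.8, -0.1, 105.0]
force: [-0.9, -0.4, 1.4]
grip_width: 0.0349
```

Run:
```python
from h import *
sl((0,0,0),(-31,0,-30))
```

```text
t 24.33 grip in slot mm [-36.4   0.3 -23.4] F slot [-1.  -0.1  1.4] rot left [-0.16 -0.14 -0.21] w 0.0349
tool dp mm [-0.3  5.5  6.6]
```

Call:
carry_out:
  plan:
    - {"grip": 0.6, "dp": [-0.0002, 0.004, 0.004], "rotation": [-0.1, -0.1, -0.2]}
    - {"grip": 0.75, "dp": [0, 0.001, 0.002], "rotation": [0, 0, 0]}
    - {"grip": 1, "dp": [0, 0, 0], "rotation": [0, 0, 0]}
    - {"grip": 1, "dp": [0, 0, 0], "rotation": [0, 0, 0]}
    - {"grip": 1, "dp": [0, 0, 0], "rotation": [0, 0, 0]}
    - {"grip": 1, "dp": [0, 0, 0], "rotation": [0, 0, 0]}
  force: 40

```text
time_s: 24.83
tool_pos: [0.4834, -0.2036, 0.0533]
tool_rot: [179.8, 0.1, 105.3]
force: [0.3, 0.4, -1.0]
grip_width: 0.0117
```

Run:
```python
from h import *
sl((0,0,0),(-25.5,0,-30))
```

```text
t 24.83 grip in slot mm [-29.3  -1.1 -26.7] F slot [ 0.4  0.3 -1. ] rot left [0.23 0.07 0.  ] w 0.0117
tool dp mm [1.1 3.8 3.3]
```

Call:
carry_out:
  plan:
    - {"grip": 1, "dp": [0.0007, 0.002, -0.0012], "rotation": [0, 0, 0]}
    - {"grip": 1, "dp": [0, 0.0025, 0], "rotation": [0, 0, 0]}
    - {"grip": 1, "dp": [0, 0.0025, 0], "rotation": [0, 0, 0]}

```text
time_s: 25.08
tool_pos: [0.4876, -0.2013, 0.0536]
tool_rot: [-180.0, -0.0, 105.2]
force: [-1.9, -1.3, 1.9]
grip_width: 0.0114
```

Run:
```python
from h import *
sl((0,0,0))
```

```text
t 25.08 grip in slot mm [-24.5  -0.  -26.4] F slot [-2.1 -0.8  1.9] rot left [-0.01 -0.01 -0.06] w 0.0114
```

Moving freely (about 5 mm). I continue until the yoke touches.

Call:
carry_out:
  plan:
    - {"grip": 1, "dp": [0, 0.002, 0], "rotation": [0, 0, 0]}
    - {"grip": 1, "dp": [0, 0.002, 0], "rotation": [0, 0, 0]}

```text
time_s: 25.25
tool_pos: [0.4897, -0.2008, 0.0537]
tool_rot: [-179.7, -0.1, 105.2]
force: [-10.2, -1.2, 6.9]
grip_width: 0.0121
```

Call:
carry_out:
  plan:
    - {"grip": 1, "dp": [0, 0.002, 0], "rotation": [0, 0, 0]}
    - {"grip": 1, "dp": [0, 0.002, 0], "rotation": [0, 0, 0]}

```text
time_s: 25.42
tool_pos: [0.4896, -0.2007, 0.054]
tool_rot: [-179.3, -0.3, 105.1]
force: [-8.2, -0.3, 6.5]
grip_width: 0.0115
```

Run:
```python
from h import *
sl((0,0,0))
```

```text
t 25.42 grip in slot mm [-22.5   0.  -26. ] F slot [-8.   1.8  6.5] rot left [-0.74 -0.29 -0.18] w 0.0115
```

Call:
carry_out:
  plan:
    - {"grip": 1, "dp": [0, 0, 0], "rotation": [-0.4, -0.1, 0]}
    - {"grip": 0.6, "dp": [0, 0, 0], "rotation": [0, 0, 0]}
    - {"grip": 0.6, "dp": [0, 0, 0], "rotation": [0, 0, 0]}
    - {"grip": 0.6, "dp": [0, 0, 0], "rotation": [0, 0, 0]}
    - {"grip": 0.6, "dp": [0, 0, -0.01], "rotation": [0, 0, 0]}
    - {"grip": 0.6, "dp": [0, 0, -0.035], "rotation": [0, 0, 0]}
    - {"grip": 0.6, "dp": [0, 0, -0.035], "rotation": [0, 0, 0]}
    - {"grip": 0.6, "dp": [0, 0, -0.03], "rotation": [0, 0, 0]}

```text
time_s: 26.08
tool_pos: [0.4887, -0.1987, 0.1638]
tool_rot: [-179.2, -0.4, 105.1]
force: [0.2, -1.1, -0.1]
grip_width: 0.0341
```

Call:
carry_out:
  plan:
    - {"grip": 0.6, "dp": [0, 0.02, -0.02], "rotation": [0, 0, 0]}
    - {"grip": 0.6, "dp": [0, 0.025, -0.01], "rotation": [0, 0, 0]}
    - {"grip": 0.6, "dp": [0, 0.03, 0], "rotation": [0, 0, 0]}
    - {"grip": 0.6, "dp": [0, 0.015, 0], "rotation": [0, 0, 0]}
    - {"grip": 0.6, "dp": [0, 0, 0], "rotation": [0, 0, 0]}
    - {"grip": 0.6, "dp": [0, 0, 0], "rotation": [0, 0, 0]}

```text
time_s: 26.58
tool_pos: [0.5859, -0.1762, 0.2114]
tool_rot: [179.4, 0.1, 105.1]
force: [-0.9, -0.4, -0.6]
grip_width: 0.0347
```

Run:
```python
from h import *
for i in range(3): env.read_camera('wrist')
sl((0,0,0))
w=P('wrist');im=env.read_camera('wrist')[:,:,::-1];np.save('w10.npy',w,allow_pickle=True);cv2.imwrite('pics/w10f.png',im)
b=env.read_camera('side')[:,:,::-1];cv2.imwrite('pics/s10.png',b)
g=im.mean(2)
X=lambda L:proj(w,S+SR.apply(np.array(L)/1e3))
for n,L in {'sleeve front L':(0,-20,22),'R':(0,20,22),'back L':(40,-20,22),'yoke frontL top':(0,-30,-2),'yoke back':(-6,-30,-2),'headback top':(-36,0,5.8),'headfront':(-6,0,5.8)}.items(): print(n,X(L).round(1))
u=int(X((0,-30,-2))[0]);v=int(X((0,-30,-2))[1])
print('yoke col',u,v-20,g[v-20:v+14,u-2:u+3].mean(1).astype(int).tolist())
u,v=X((-36,0,5.8)).astype(int);print('head col',u,v-14,g[v-14:v+14,u-2:u+3].mean(1).astype(int).tolist())
u,v=X((0,-16,22)).astype(int);print('sleeve col',u,v-10,g[v-10:v+10,u-1:u+2].mean(1).astype(int).tolist())
```

```text
t 26.73 grip in slot mm [ 75.3  -1.8 130.8] F slot [-1.  -1.  -0.1] rot left [ 0.52  0.05 -0.28] w 0.0347
sleeve front L [258.6 113.7]
R [306.2 113.4]
back L [259.8 161.2]
yoke frontL top [249.5 113.9]
yoke back [249.3 107. ]
headback top [282.1  70. ]
headfront [282.3 106.6]
yoke col 249 93 [189, 190, 188, 179, 121, 90, 93, 96, 96, 96, 95, 96, 96, 95, 108, 179, 189, 186, 183, 178, 162, 97, 95, 96, 96, 96, 96, 96, 96, 97, 97, 97, 97, 97]
head col 282 55 [152, 153, 153, 154, 153, 151, 149, 150, 152, 155, 155, 155, 155, 155, 155, 155, 153, 177, 190, 190, 190, 190, 189, 190, 188, 189, 188, 188]
sleeve col 263 103 [98, 97, 98, 99, 122, 182, 189, 185, 182, 176, 168, 188, 223, 226, 225, 225, 225, 224, 224, 225]
```

Now the yoke sits at rows 108–113.5 (107–114 predicted for home), with the sleeve edge at 114, so the pin is home within 0.5 mm. I use the last picture to check the ring.

Run:
```python
from h import *
b=cv2.imread('pics/s10.png');a=env.read_camera('scene')[:,:,::-1]
X0,Y0=275,125;B=cv2.resize(b[Y0:Y0+60,X0:X0+60],(400,400),interpolation=cv2.INTER_CUBIC);k=400/60
u,v=proj('scene',S+SR.apply((.03,0,0))).astype(int);U,V=u-22,v-25
A=cv2.resize(a[V:V+50,U:U+50],(400,400),interpolation=cv2.INTER_CUBIC)
cv2.imwrite('pics/f.png',np.hstack([B,A]))
for d in (8,4,0,-4,-8):
    t=np.radians(d);Q=[np.array((-3+r*np.cos(t),y,-7.3+r*np.sin(t)))/1e3 for r,y in ((87,0),(76,0),(61,30))]
    print(d,'side',[((proj('side',S+SR.apply(q))-[X0,Y0])*k).round().tolist() for q in Q],'scene',[((proj('scene',S+SR.apply(q))-[U,V])*8+[400,0]).round().tolist() for q in Q])
print('tip','side',((proj('side',S+SR.apply((.053,0,-.0073)))-[X0,Y0])*k).round(),'scene',((proj('scene',S+SR.apply((.053,0,-.0073)))-[U,V])*8+[400,0]).round())
```

```text
8 side [[31.0, 207.0], [61.0, 211.0], [96.0, 268.0]] scene [[520.0, 334.0], [533.0, 309.0], [642.0, 292.0]]
4 side [[30.0, 220.0], [59.0, 223.0], [94.0, 277.0]] scene [[523.0, 347.0], [534.0, 320.0], [643.0, 301.0]]
0 side [[30.0, 233.0], [59.0, 234.0], [94.0, 286.0]] scene [[525.0, 359.0], [537.0, 331.0], [644.0, 310.0]]
-4 side [[30.0, 246.0], [59.0, 245.0], [95.0, 295.0]] scene [[529.0, 370.0], [540.0, 340.0], [646.0, 317.0]]
-8 side [[32.0, 259.0], [61.0, 256.0], [96.0, 304.0]] scene [[532.0, 379.0], [543.0, 348.0], [648.0, 324.0]]
tip side [112. 236.] scene [557. 279.]
```

View pics/f.png

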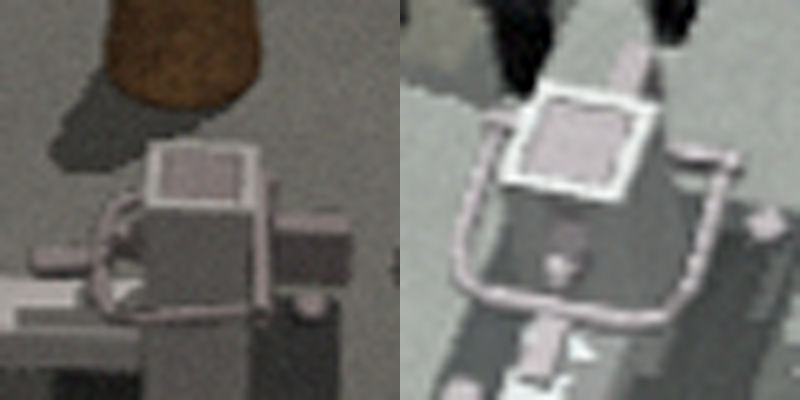

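The side view has the lug end at (32,262), against (32,259) predicted for shut. The scene view has the bar below and beyond the ball at (562,265). The ring is shut and the hand is clear, so I hand in.

Run:
```python
from cell import env
print(env.sign_off())
```

```text
the job is handed in; nothing more can be done
None
```

I handed the job in at about 27 s with the linch pin home in the sleeve and spigot, the ring snapped shut under the ball, and the gripper clear. `sign_off()` gave no verdict.

**Finding the hole:** I first misread the picture and put the hole too high. Two gentle pushes, at most about 8 N, stopped at the spigot's face. It was really about 7 mm below the slot's middle, and the pin then slid in freely.

**Pin pulled back:** While I was bringing the ring down, the pin crept about 8 mm out. A push from behind the head with shut fingers jammed at about 11 N. I gripped the head again and pushed it home; the highest wrist reading was about 12 N in total, against the 30 N limit.

**Last checks:**
- **Pin:** the yoke's edges are within about 0.5 mm of where they should be for home, measured against the sleeve edge in the wrist picture.
- **Ring:** in the side view the lug sits about where the shut angle (8 degrees below level) puts it. The scene view reads 4 to 8 degrees below level, a little less clear, but the bar is below the ball there too.
- **Step order:** I am relying on step 1 having been met at the first insertion, before the ring was closed. A picture then showed the pin about 1 mm from home.
- **Other things on the desk:** I did not measure them at the end. No move went near them, and the force readings showed no unexpected contact.

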